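Set out the sampling place: nest the kidney dishes and arrange the instruments round them

ROBOT

A 6-joint arm with a two-finger parallel gripper is mounted at the origin on a cart in front of the work surface, level with it; the furniture and walls round the work are solid. World frame = base frame: x ahead of the robot, y to its left, z up, the work surface at z = 0. Lengths are in m, angles in rad, forces in N, time in s.
With the tool pointing down it reaches from about 0.35 to 0.975 m from the base axis. Payload 4.9 kg.
Tool frame: the origin (TCP) lies at the very end of the fingers, on their centre line; the grasp point (between the pads) lies 19 mm behind it (manip.grip_depth is the distance from the TCP to the grasp point, in m); z points along the fingers, x is the direction in which the jaws open and shut, and the axes are right-handed (so a half turn about z gives the same grasp; the last joint's range is limited). The gripper opens to 85 mm and grips with 20 to 120 N. Pads are 22 mm wide; open, the fingers measure 114 mm over their backs; the gripper's body (76 mm by 85 mm) begins 54 mm behind the grasp point. The pads swing forward as they close: fully open they stand 13 mm farther back than shut.
Start: joints at [1.126, 0.053, 1.613, -0, 1.476, -0.119], TCP at [0.2, 0.592, 0.231] pointing down, gripper open.
Joint ranges: [-3.01, 3.01], [-1.01, 2.22], [0.06, 2.58], [-1.02, 4.17], [0.09, 2.62], [-3.14, 3.14]. Speed limits (rad/s): [2.57, 2.57, 3.14, 3.14, 3.14, 3.14].

INTERFACE

Orientations are given as a unit quaternion [w, x, y, z].
In Python, from plant import manip gives the robot as it stands. The module is installed in compiled form; this text tells all that it offers.
- The arm moves only by the shell command python3 -m crank 'ROWS' [OPENING]. ROWS is JSON, a list of rows, each a list of 4 numbers: the shift along the tool's x, y, z in cm, then the turn about the tool's z in units of 6 degrees (1.0 is 6 degrees). A call has 1 to 10 rows; each row shifts and turns the commanded pose from where the row before left it, along the tool's axes as they then stand; what a row does not reach is not made up. A row lasts 1/12 s, in which the tool goes at most 41.7 mm and 7.16 degrees, less where a joint would pass 70% of its speed; a pose out of reach is approached as far as the arm can. A call with a gripper value outside its range is refused whole. OPENING is the opening, from 0 (shut) to 1 (fully open), set as the call begins (- or left out, the last holds). The fingers move at their own pace and stop on an object; the grip force is fixed at half the most. Time passes only in rows, so rows that do not move let the fingers close. It gives the time, the measured TCP pose, the force and the opening at its end, in the units of the state.
- manip.state(): the state, without advancing time (a new reading comes with each control period).
- manip.grab_frame(name): name is "scene" or "top" or "wrist"; returns a dict with "img" (400x640x3 uint8, red, green, blue), "intrinsics" (3x3 intrinsics, pixels), "position" and "orientation" of the camera in the world. Camera axes: x right, y up, looking along -z (the intrinsics and any distortion apply to the point x, -y, -z); pixel columns grow to the right and rows downward; lengths in m; the calibration is good to about 2 mm. The wrist camera is an equidistant fisheye: a pixel r from the principal point sees the ray r / f radians off the axis. A picture is of the moment at which its call begins. There is no depth.
- manip.job_done(): hands the job in, once; it reports no verdict.
The state is a dict: "time": time; "joint_pos": joint angles; "joint_vel": joint speeds; "joint_efforts": joint torques, N m; "tool_pos": TCP position; "tool_rot": TCP orientation; "contact_force": force on the tool from outside, world axes, zero at the start; "ft_torque": the same for the moment, N m; "gripper_width": opening from 0.0 (shut) to 1.0 (fully open).
Only numpy, scipy, OpenCV 4.12 (cv2) and the standard library are available. Lean on these libraries where they do the work, as an engineer would, in place of code of your own. Each camera call takes 0.05 s, during which the arm holds its last target.

TASK

Set out the place for taking samples: nest the deep steel kidney dish in the shallow white kidney tray, turned so that the outlines match and it sits flat on the tray's floor. Stand the amber dropper bottle, for the left hand, close beside the tray's left end (left as you look from its hollow side) and in line with the tray, stand the open glass vial close in front of the middle of the tray's hollow, where the samples are dropped in, neither touching the tray, and lay the tweezers flat in the dish, along it. Tip neither the bottle nor the vial over, and leave the petri dish and the little round flask where they are.

Things in the scene. Friction and masses are not known exactly. Their poses are not given: they have to be found in the camera images.
- kidney_tray: shallow white kidney-shaped tray, fixed; 208 x 86 mm over the rim, 20 high, floor 3 thick. Origin: underside, middle of its bent centre line (arc, radius 130). y along its length, +y its left end seen from the hollow side; -x hollow side, +x rounded back. Rim at x = -43 and +43 mm in the middle; lobes reach x = -58 at y = +-61; ends at y = +-104, x about -15. Inside 6 mm larger all round than the dish
- kidney_dish: deep loose steel kidney dish, same bent outline, 190 x 67 mm (69 over the rim), 45 high, upright walls 2.5, floor 2.5, inside 62 wide, 0.12 to 0.2 kg. Origin and axes as the tray's: -x hollow side, y along it. Grip from above across its middle (69 mm, along x). Nested: origin 3 mm above the tray's, rim 28 mm above the tray's rim; the wrong way round it cannot go in
- tweezers: steel tweezers lying flat, 130 mm long (along their y axis), 9 mm wide (x), 10 mm high, 20 g. Origin: underside at mid-length, which is also about the centre of mass
- vial: small open clear-glass vial standing upright, 66 mm high, body 35 mm across up to a height of 43 mm, then a shoulder and a neck 24 mm across; 28 g. Origin: centre of its underside, z up
- dropper_bottle: square amber dropper bottle with black dropper cap, 132 mm high, 47 x 47 mm with flats from the bottom to a height of 79 mm, a round black collar 33 mm across at heights 98 to 114 mm, and a rubber bulb 24 mm across above; 0.13 to 0.25 kg. Origin: centre of its underside, x and y axes square to the flats, z up. It starts about 10 cm beside a lower thing that is to be gripped
- petri_dish: bystander: loose flat glass petri dish, 102 mm across, 20 mm high; stays where it is. Origin: centre of its underside
- round_flask: bystander: loose little round glass flask stood on its neck, 51 mm across, 80 mm high; stays where it is. Origin: centre of its underside
- retort_stand: obstacle: fixed green-footed laboratory stand right of the work, foot 17 mm high from x = -122 to 122, y = -12 to 113 mm in its frame, with a rod of radius 6 mm up to 521 mm above the worktop, at x = 92, y = 51; a screw clamp and a glass funnel hang on it between 120 and 465 mm height, x = 30 to 110, y = -112 to 101 mm. Origin: on the worktop; keep the arm clear of it
Mind the look-alikes: they are no part of the job. What is shaped like the vial but red is not meant.

How it is judged:
By the outcome, as a careful person would: the job done as asked, in the order asked, and still so for the second after the job is handed in, with the robot touching nothing.
It also fails if it takes over 112 s, if anything falls off the work surface, if the arm or the gripper's body presses on something with over 40 N, if the wrist force passes 120 N, or if a joint passes its speed limit or range.

## Working session

There is one attempt and no reset: what is moved stays moved. The work goes in short steps, Python scripts to look and compute and a shell command to move; the robot and the scene stay as the last step left them, time stands still between calls to the robot, and variables do not carry over. Pictures are saved under pics/ and viewed, and the job is handed in when it is done.

```bash
mkdir -p pics
cat > h.py <<'E'
import numpy as np, cv2
from plant import manip
from scipy.spatial.transform import Rotation as R
def q2R(q): return R.from_quat([q[1],q[2],q[3],q[0]]).as_matrix()
def snap(n,fn):
    f=manip.grab_frame(n); cv2.imwrite('pics/'+fn+'.png',f['img'][:,:,::-1]); 
    np.savez('pics/'+fn+'.npz',img=f['img'],K=f['intrinsics'],p=f['position'],q=f['orientation'],fish=(n=='wrist')); return f
def load(fn):
    d=np.load('pics/'+fn+'.npz'); return d
def ray(d,u,v):
    K=d['K']; a=(u-K[0,2])/K[0,0]; b=(v-K[1,2])/K[1,1]
    if d['fish']:
        r=np.hypot(a,b); s=np.sin(r)/r if r>1e-9 else 1; c=np.array([a*s,-b*s,-np.cos(r)])
    else: c=np.array([a,-b,-1.])
    return q2R(d['q'])@c
def onz(d,u,v,z):
    r=ray(d,u,v); return d['p']+r*(z-d['p'][2])/r[2]
def proj(d,P):
    c=q2R(d['q']).T@(np.asarray(P)-d['p']); K=d['K']; x,y,z=c[0],-c[1],-c[2]
    if d['fish']:
        r=np.hypot(x,y); t=np.arctan2(r,z); x,y=x/r*t,y/r*t
    else: x,y=x/z,y/z
    return np.array([K[0,2]+K[0,0]*x,K[1,2]+K[1,1]*y])
def st():
    s=manip.state(); M=q2R(s['tool_rot'])
    print('t',round(s['time'],2),'pos',np.round(s['tool_pos'],4),'xaxis deg',round(np.degrees(np.arctan2(M[1,0],M[0,0])),2),'z',np.round(M[:,2],3),'w',round(s['gripper_width'],3),'F',np.round(s['contact_force'],1),'j6',round(s['joint_pos'][5],2))
    return s
E
python3 - <<'E'
from h import *
for n in ['scene','top','wrist']:
    f=snap(n,n+'0'); print(n,f['intrinsics'].tolist(),f['position'],f['orientation'])
st(); print(manip.grip_depth)
E
```

```text
scene [[427.68849354134846, 0.0, 321.24106880218216], [0.0, 427.68849354134846, 196.06149866525087], [0.0, 0.0, 1.0]] [-0.04328257 -0.4384667   0.94147275] [ 0.87619085  0.32761256 -0.13282598 -0.32759252]
top [[502.0709652203712, 0.0, 315.30970867235834], [0.0, 502.0709652203712, 199.94848007144213], [0.0, 0.0, 1.0]] [0.25641389 0.15848304 1.52819266] [-0.70411346 -0.05890995  0.05982256  0.70510645]
wrist [[309.70691628693146, 0.0, 316.2005978468736], [0.0, 309.70691628693146, 196.84799655407906], [0.0, 0.0, 1.0]] [0.12080526 0.61773335 0.37269785] [ 0.80153803 -0.13318407 -0.0939367   0.575304  ]
t 0.15 pos [0.1998 0.5917 0.2303] xaxis deg 71.33 z [-0.001 -0.001 -1.   ] w 1.0 F [-0.1 -0.1 -0.1] j6 -0.12
0.0187
```

View pics/top0.png

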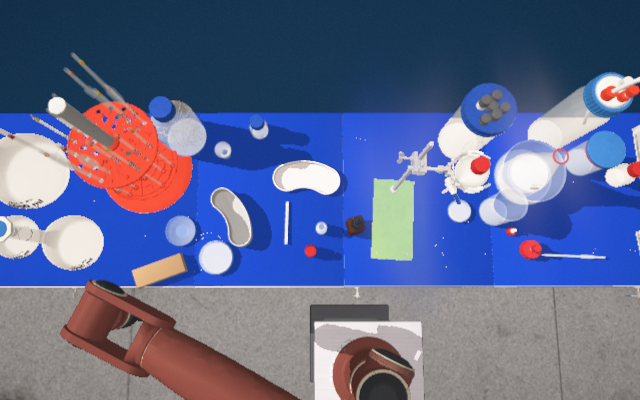

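View pics/scene0.png

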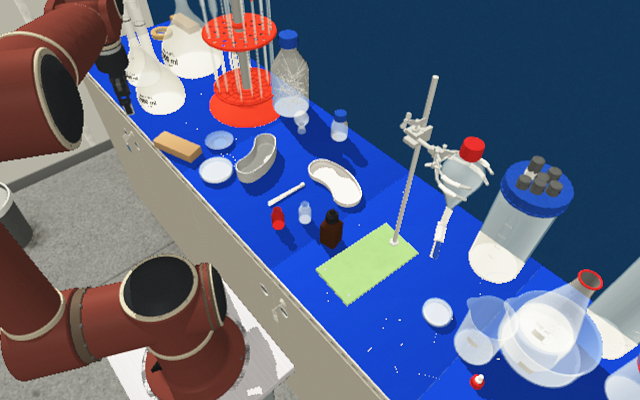

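View pics/wrist0.png

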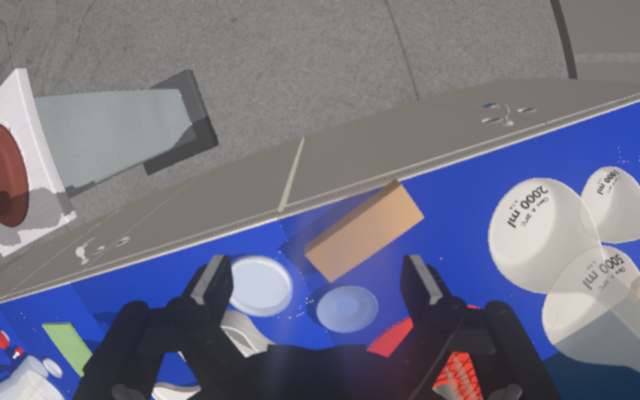

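Run:
```python
from h import *
d=load('top0'); im=d['img'][:,:,::-1]
cv2.imwrite('pics/topz.png',cv2.resize(im[140:280,190:390],None,fx=4,fy=4,interpolation=cv2.INTER_CUBIC))
d=load('scene0'); im=d['img'][:,:,::-1]
cv2.imwrite('pics/scenez.png',cv2.resize(im[100:260,180:380],None,fx=3.7,fy=3.7,interpolation=cv2.INTER_CUBIC))
```

```text
(no output)
```

View pics/topz.png

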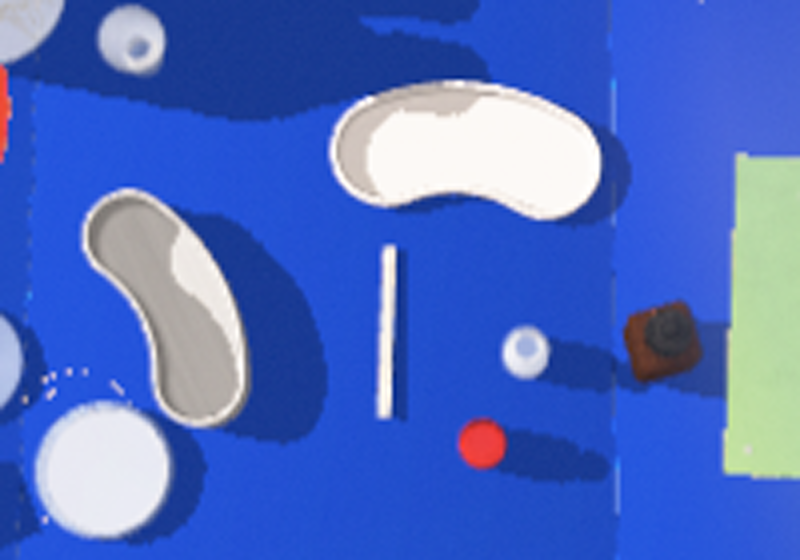

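View pics/scenez.png

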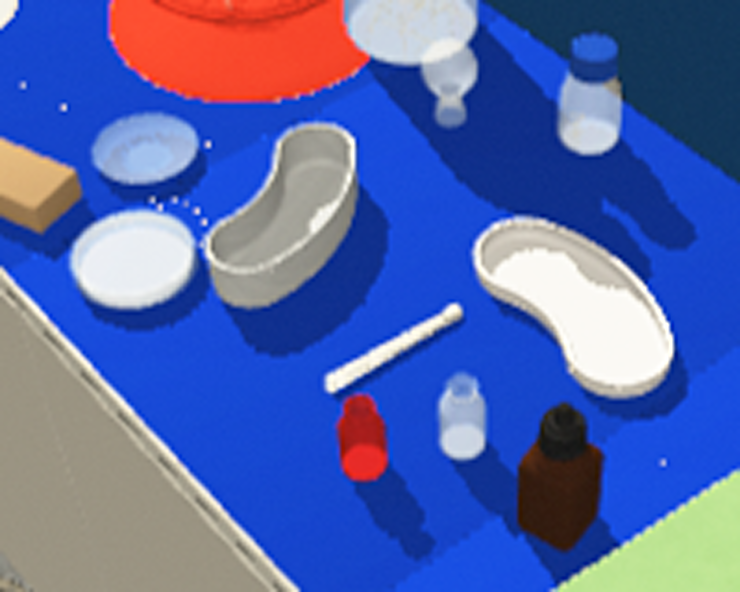

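```bash
cat > m.py <<'E'
from h import *
d=load('top0'); im=d['img']; hsv=cv2.cvtColor(im,cv2.COLOR_RGB2HSV)
def kid(hw,R0=.130,ye=None):
    a=np.arcsin((ye-hw)/R0); 
    t=np.linspace(-a,a,60); P=[(-R0+(R0+hw)*np.cos(x),(R0+hw)*np.sin(x)) for x in t]
    c=np.array([-R0+R0*np.cos(a),R0*np.sin(a)])
    P+=[tuple(c+hw*np.array([np.cos(x),np.sin(x)])) for x in np.linspace(a,a+np.pi,40)]
    P+=[(-R0+(R0-hw)*np.cos(x),(R0-hw)*np.sin(x)) for x in t[::-1]]
    c=np.array([-R0+R0*np.cos(a),-R0*np.sin(a)])
    P+=[tuple(c+hw*np.array([np.cos(x),np.sin(x)])) for x in np.linspace(-a-np.pi,-a,40)]
    return np.array(P)
def mom(P):
    M=cv2.moments((P*1e4).astype(np.float32)); c=np.array([M['m10'],M['m01']])/M['m00']/1e4
    th=.5*np.arctan2(2*M['mu11'],M['mu20']-M['mu02']); return c,th,M['m00']/1e8
mask=((hsv[...,1]<110)&(hsv[...,2]>90)).astype(np.uint8)
cs,_=cv2.findContours(mask[140:280,190:370],cv2.RETR_EXTERNAL,cv2.CHAIN_APPROX_NONE,offset=(190,140))
for c in cs:
    if cv2.contourArea(c)<40: continue
    b=cv2.boundingRect(c); print(b,cv2.contourArea(c))
def meas(c,z,hw,ye):
    P=np.array([onz(d,u,v,z)[:2] for u,v in c[:,0,:].astype(float)])
    cc,th,A=mom(P); m,_,A0=mom(kid(hw,ye=ye)); 
    sh=(d['p'][:2]-cc)*z/(d['p'][2]-z)
    cc=cc-sh/2
    # long axis th -> body y axis; hollow side resolved by caller
    return cc,np.degrees(th),A,A0,m,sh
for c in cs:
    b=cv2.boundingRect(c)
    if cv2.contourArea(c)<600: continue
    if b[0]>260: print('tray',meas(c,.02,.043,.104))
    elif b[1]>180 and b[1]<200: print('dish',meas(c,.045,.0345,.095))
for n,(u,v),z in [('vial',(321,228),.066),('bottle bulb',(190+668/4,140+328/4),.132),('bottle low',(190+655/4,140+345/4),.079),('tw a',(190+389/4,140+247/4),.01),('tw b',(190+384/4,140+417/4),.01),('red',(310.5,251),.066),('petri',(216,257),.02),('petri2',(181,231),.02)]:
    print(n,np.round(onz(d,u,v,z),4))
E
python3 m.py
```

```text
(199, 240, 34, 35) 872.5
(316, 222, 11, 13) 100.0
(190, 219, 6, 23) 68.0
(284, 201, 5, 44) 120.5
(210, 187, 43, 60) 1397.0
(272, 160, 69, 35) 1745.0
(215, 141, 16, 18) 203.0
(190, 140, 16, 16) 162.0
dish (array([0.46409442, 0.4058406 ]), np.float64(27.792535962601622), 0.012512385304485858, 0.012419047998334213, array([-7.99963498e-03,  7.49914627e-19]), array([-0.00620686, -0.00739267]))
tray (array([0.58729149, 0.18460421]), np.float64(85.30245562437408), 0.016824777978367508, 0.016723085687369695, array([-8.60657796e-03, -1.26232555e-18]), array([-0.00435884, -0.00034411]))
vial [0.4213 0.1399 0.066 ]
bottle bulb [0.4306 0.0399 0.132 ]
bottle low [0.4248 0.045  0.079 ]
tw a [0.5086 0.2423 0.01  ]
tw b [0.3784 0.2451 0.01  ]
red [0.3542 0.1706 0.066 ]
petri [0.3398 0.4534 0.02  ]
petri2 [0.418  0.5613 0.02  ]
```

```bash
python3 -m crank '[[-0.97,3.16,0.3,0],[-0.97,3.16,0.3,0],[-0.97,3.16,0.3,0],[-0.97,3.16,0.3,0],[-0.97,3.16,0.3,0],[-0.97,3.16,0.3,0],[-0.97,3.16,0.3,0],[-0.97,3.16,0.3,0],[-0.97,3.16,0.3,0],[-0.97,3.16,0.3,0]]' && python3 -m crank '[[0,0,0,-1],[0,0,0,-1],[0,0,0,-1],[0,0,0,-1],[0,0,0,-1],[0,0,0,-1],[0,0,0,-1],[0,0,0,-0.75],[0,0,0,0],[0,0,0,0]]'
cat >> h.py <<'E'
def to(x,y,yaw):
    s=manip.state(); M=q2R(s['tool_rot']); p=np.array(s['tool_pos']); dd=np.array([x-p[0],y-p[1],0])
    cur=np.degrees(np.arctan2(M[1,0],M[0,0])); dy=(cur-yaw+90)%180-90
    print('shift tool cm',np.round(M.T@dd*100,2),'turn units',round(dy/6,2),'j6 now',round(np.degrees(s['joint_pos'][5])))
E
python3 - <<'E'
from h import *
st(); to(.4678,.3988,117.8); f=snap('wrist','w1'); print(q2R(f['orientation'])@[0,0,-1],f['position'])
E
```

```text
time: 0.98
tool_pos: [0.4693, 0.3978, 0.2008]
tool_rot: [-0.0, 0.812, 0.583, -0.0]
contact_force: [-0.2, 1.0, -0.1]
gripper_width: 0.998
time: 1.82
tool_pos: [0.4682, 0.3989, 0.2009]
tool_rot: [-0.0, 0.517, 0.856, -0.0]
contact_force: [-0.4, 0.2, -0.8]
gripper_width: 1.005
t 1.82 pos [0.4682 0.3989 0.2009] xaxis deg 117.71 z [-0.001 -0.    -1.   ] w 1.005 F [-0.4  0.2 -0.8] j6 -1.47
shift tool cm [ 0.   -0.04  0.  ] turn units -0.01 j6 now -84
[ 0.28423082  0.1479761  -0.94726761] [0.39430037 0.35995673 0.34348134]
```

View pics/w1.png

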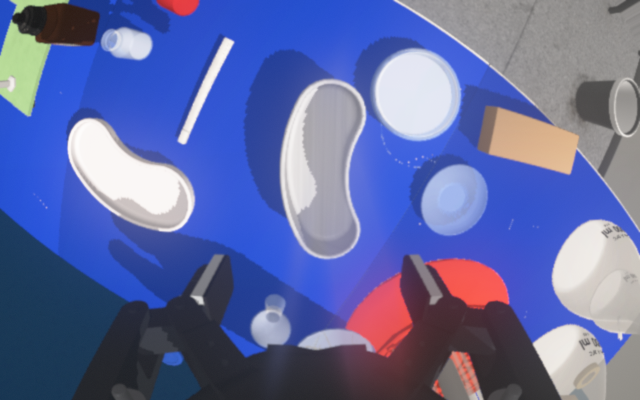

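```bash
cat > ov.py <<'E'
from m import kid
from h import *
import sys
def T(pose,P,z):
    a=np.radians(pose[2]); c,s=np.cos(a),np.sin(a)
    return [(pose[0]+c*x-s*y,pose[1]+s*x+c*y,z) for x,y in P]
DI=kid(.0345,ye=.095); DB=kid(.0335,ye=.095-.001); TR=kid(.043,ye=.104)
def over(fn,out,items,crop=None,s=2,off=8):
    d=load(fn); im=d['img'][:,:,::-1].copy()
    im=cv2.resize(im,None,fx=s,fy=s,interpolation=cv2.INTER_CUBIC)
    for pts,col in items:
        for P in pts:
            u=proj(d,P)*s+(s-1)/2
            cv2.circle(im,tuple(np.round(u).astype(int)),1,col,-1)
    if crop: x0,y0,x1,y1=[int(v*s) for v in crop]; im=im[y0:y1,x0:x1]
    cv2.imwrite('pics/'+out+'.png',im)
E
python3 - <<'E' | tail -3
from ov import *
D=(.4678,.3988,-62.2); T0=(.5959,.1839,-4.7)
it=[(T(D,DI,.045)[::4],(0,0,255)),(T(T0,TR,.02)[::4],(0,0,255))]
over('w1','w1o',it,(60,60,380,270),2.5)
over('top0','t0o',it,(190,140,390,280),4)
E
```

```text
red [0.3542 0.1706 0.066 ]
petri [0.3398 0.4534 0.02  ]
petri2 [0.418  0.5613 0.02  ]
```

View pics/w1o.png

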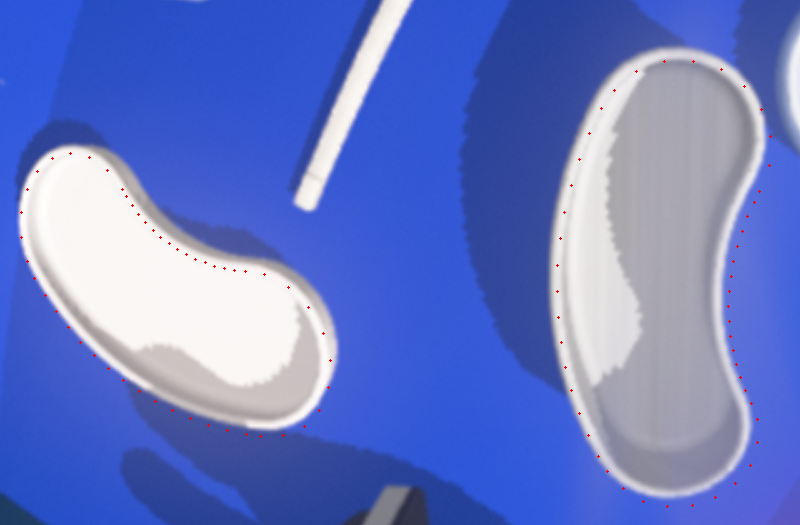

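View pics/t0o.png

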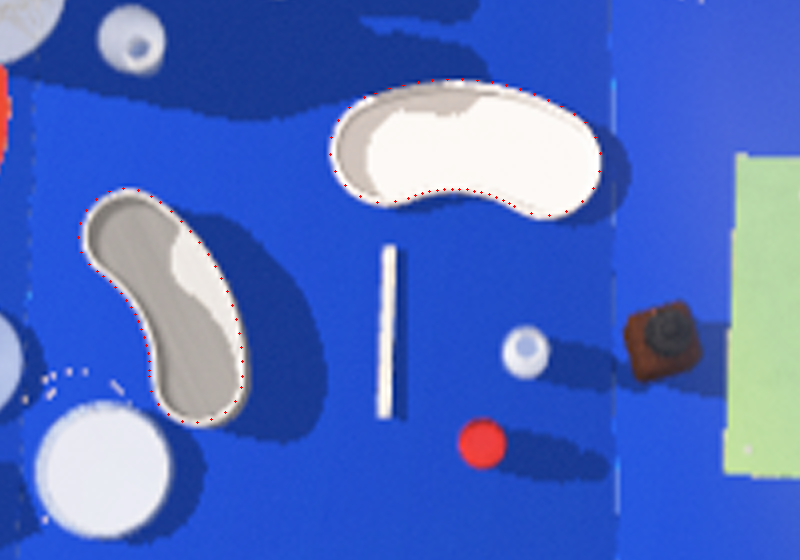

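```bash
python3 -m crank '[[0,-0.15,3,0],[0,0,3.5,0],[0,0,3.5,0],[0,0,3.5,0],[0,0,2.5,0],[0,0,1.5,0],[0,0,1,0],[0,0,0.1,0],[0,0,0,0]]' && python3 -m crank '[[0,0,0,0],[0,0,0,0],[0,0,0,0],[0,0,0,0],[0,0,0,0],[0,0,0,0],[0,0,0,0],[0,0,0,0],[0,0,0,0],[0,0,0,0]]' 0
```

```text
time: 2.62
tool_pos: [0.4671, 0.3984, 0.0153]
tool_rot: [-0.0, 0.517, 0.856, -0.0]
contact_force: [-0.1, -0.3, 0.4]
gripper_width: 1.003
time: 3.45
tool_pos: [0.4689, 0.3995, 0.0181]
tool_rot: [0.001, 0.516, 0.856, 0.002]
contact_force: [-0.3, -0.7, 7.4]
gripper_width: 0.775
```

```bash
python3 -m crank '[[0,0,-0.5,0],[0,0,-1.5,0],[0,0,-3,0],[0,0,-3,0],[0,0,-2,0],[0,0,0,0]]'
python3 - <<'E'
from h import *
st(); snap('wrist','w2'); snap('scene','s2')
E
```

```text
time: 3.95
tool_pos: [0.4697, 0.4003, 0.1215]
tool_rot: [0.002, 0.516, 0.856, 0.004]
contact_force: [0.0, 0.6, -0.9]
gripper_width: 0.778
t 3.95 pos [0.4697 0.4003 0.1215] xaxis deg 117.83 z [ 0.008  0.005 -1.   ] w 0.778 F [ 0.   0.6 -0.9] j6 -1.47
```

View pics/w2.png

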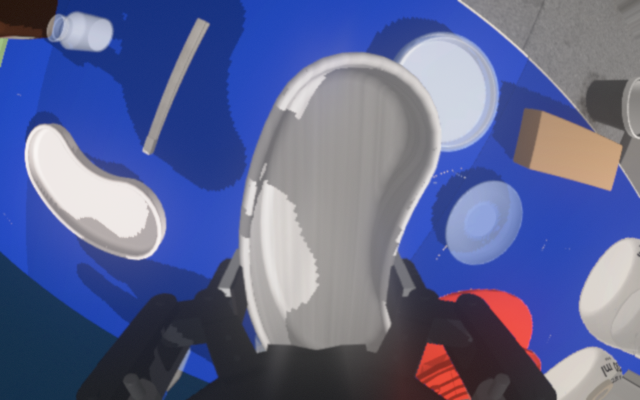

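View pics/s2.png

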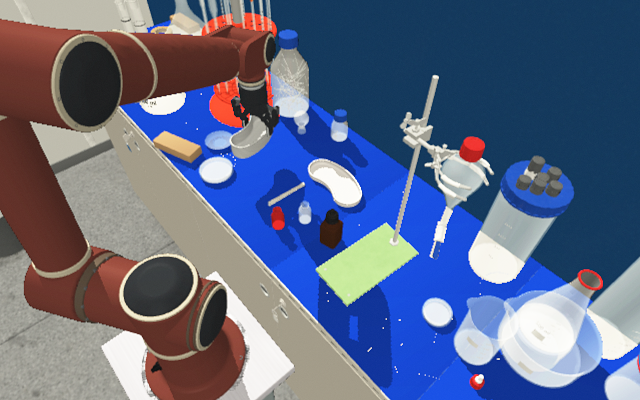

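```bash
python3 - <<'E' | tail -2
from ov import *
D=(.4697,.4003,-62.2); T0=(.5959,.1839,-4.7)
it=[(T(D,DI,.1485)[::4],(0,0,255)),(T(T0,TR,.02)[::4],(0,0,255))]
over('w2','w2o',it,(20,30,460,360),1.8)
E
```

```text
petri [0.3398 0.4534 0.02  ]
petri2 [0.418  0.5613 0.02  ]
```

View pics/w2o.png

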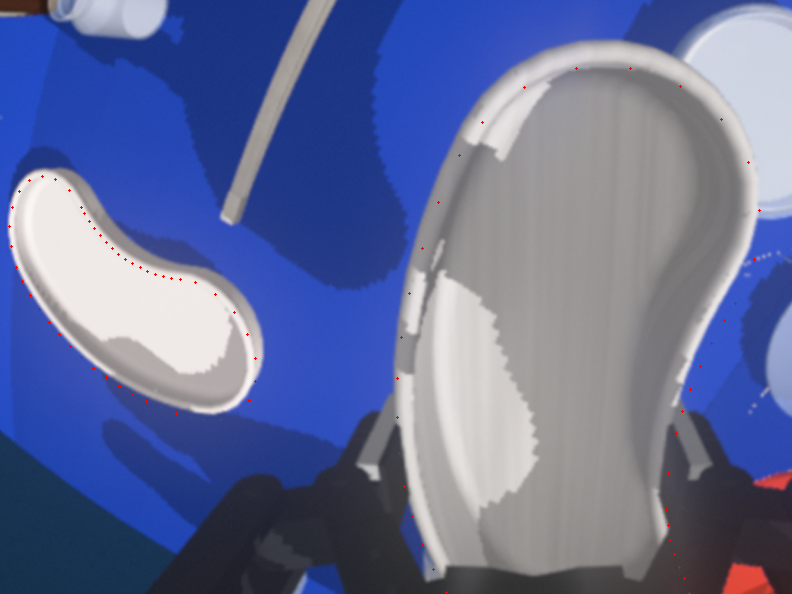

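Run:
```python
from h import *
d=load('w2'); s=manip.state(); M=q2R(s['tool_rot']); p=np.array(s['tool_pos'])
print(M.T@(d['p']-p))
for z in (.1455,.1485,.1515):
  for u,v in [(359,53),(359,53),(20+397/1.8,30+390/1.8),(20+683/1.8,30+390/1.8)]:
    q=onz(d,u,v,z); print(z,(u,v),np.round(1000*(M.T@(q-p)),1))
```

```text
[ 8.24245348e-05 -8.17330693e-02 -1.47381443e-01]
0.1455 (359, 53) [ 16.  -97.4 -29.7]
0.1455 (359, 53) [ 16.  -97.4 -29.7]
0.1455 (240.55555555555554, 246.66666666666666) [-33.2 -17.5 -29.6]
0.1455 (399.44444444444446, 246.66666666666666) [ 36.8 -17.4 -29.6]
0.1485 (359, 53) [ 15.6 -97.  -32.7]
0.1485 (359, 53) [ 15.6 -97.  -32.7]
0.1485 (240.55555555555554, 246.66666666666666) [-32.4 -19.2 -32.6]
0.1485 (399.44444444444446, 246.66666666666666) [ 35.9 -19.  -32.6]
0.1515 (359, 53) [ 15.2 -96.6 -35.7]
0.1515 (359, 53) [ 15.2 -96.6 -35.7]
0.1515 (240.55555555555554, 246.66666666666666) [-31.5 -20.8 -35.6]
0.1515 (399.44444444444446, 246.66666666666666) [ 35.  -20.7 -35.6]
```

Run:
```python
from h import *
st();st(); f=snap('wrist','w3'); st(); print(f['position'])
print(load('w2')['p'])
```

```text
t 4.05 pos [0.4671 0.3985 0.1159] xaxis deg 117.83 z [ 0.001  0.001 -1.   ] w 0.77 F [-0.8 -0.2 -2.3] j6 -1.47
t 4.05 pos [0.4671 0.3985 0.1159] xaxis deg 117.83 z [ 0.001  0.001 -1.   ] w 0.77 F [-0.8 -0.2 -2.3] j6 -1.47
t 4.1 pos [0.4662 0.3978 0.1141] xaxis deg 117.83 z [-0.002 -0.001 -1.   ] w 0.772 F [-0.3 -0.3 -1.9] j6 -1.47
[0.39311561 0.35918584 0.25827543]
[0.39468038 0.36029598 0.26316558]
```

```bash
python3 -m crank '[[0,0,0,0],[0,0,0,0],[0,0,0,0],[0,0,0,0]]'
python3 - <<'E'
from h import *
s=st(); f=snap('wrist','w3'); d=load('w3'); st()
M=q2R(s['tool_rot']); p=np.array(s['tool_pos'])
print(M.T@(d['p']-p))
hsv=cv2.cvtColor(d['img'],cv2.COLOR_RGB2HSV); mask=((hsv[...,1]<90)&(hsv[...,2]>90)).astype(np.uint8)
n,l,stt,c=cv2.connectedComponentsWithStats(mask)
for i in range(1,n):
    if stt[i,4]>500: print(i,stt[i],c[i])
i=l[150,340]; print(i); ys,xs=np.nonzero(l==i)
sel=ys<250
ctr,_=cv2.findContours(((l==i)).astype(np.uint8),cv2.RETR_EXTERNAL,cv2.CHAIN_APPROX_NONE)
c=max(ctr,key=len)[:,0,:]
P=np.array([M.T@(onz(d,u,v,p[2]+.027)-p) for u,v in c.astype(float)])*1000
k=np.argmin(P[:,1]); print('end',c[k],P[k])
for yy in (-60,-50,-40,-30,-20):
    q=P[abs(P[:,1]-yy)<1.0]; print(yy,q[:,0].min(),q[:,0].max())
E
```

```text
time: 4.43
tool_pos: [0.4665, 0.398, 0.114]
tool_rot: [-0.0, 0.516, 0.856, -0.001]
contact_force: [-0.2, 0.2, -1.8]
gripper_width: 0.773
t 4.43 pos [0.4665 0.398  0.114 ] xaxis deg 117.83 z [-0.002 -0.001 -1.   ] w 0.773 F [-0.2  0.2 -1.8] j6 -1.47
t 4.48 pos [0.4667 0.3981 0.1144] xaxis deg 117.83 z [-0.001 -0.001 -1.   ] w 0.778 F [-0.4 -0.3 -1.7] j6 -1.47
[-0.00015888 -0.08363525 -0.14252429]
1 [  455     0   185   198 16316] [573.19067173  69.03131895]
2 [  42   16   68   40 2074] [77.06894889 35.63114754]
3 [ 140   23   69  139 1880] [172.68244681  88.34946809]
4 [  218    37   284   316 54040] [350.98636195 186.3957809 ]
6 [   22   129   143   140 11057] [ 90.59129963 203.31871213]
33 [ 449  189   65   73 3140] [480.08598726 224.00700637]
36 [ 581  243   59  120 5128] [615.51794072 303.27593604]
39 [ 547  352   93   48 3052] [591.93414155 379.88826999]
4
end [455  38] [  53.7053373  -109.62189936  -26.7749145 ]
-60 -25.504396560493593 48.519125309445144
-50 -28.519414997274474 45.48765447274164
-40 -30.97810601923267 40.832579216224296
-30 -32.75697610670123 36.772042765954325
-20 -35.63529607295228 34.81426970134801
```

View pics/w3.png

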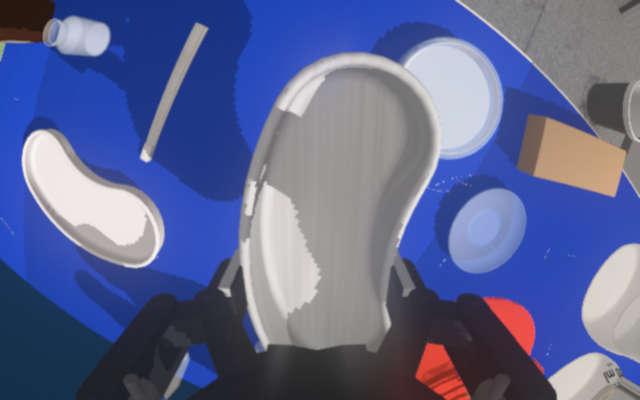

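Run:
```python
from h import *
to(.5959,.1839,175.3)
d=load('w3');p=np.array([.4665,.398,.114]);M=q2R(manip.state()['tool_rot'])
for v in (53,54): print(M.T@(onz(d,360,v,p[2]+.027)-p))
```

```text
shift tool cm [-24.98   1.43   0.  ] turn units -9.58 j6 now -84
[ 0.0157467  -0.10002671 -0.0268499 ]
[ 0.01574743 -0.0996435  -0.02685048]
```

```bash
python3 -m crank '[[-1.5,0.1,0,0],[-2.6,0.15,0,0],[-3,0.15,0,0],[-3,0.2,0,0],[-3,0.2,0,0],[-3,0.2,0,0],[-3,0.2,0,0],[-2.6,0.1,0,0],[-2,0.1,0,0],[-1.3,0,0,0]]' && python3 -m crank '[[0,0,0,-0.8],[0,0,0,-1.1],[0,0,0,-1.1],[0,0,0,-1.1],[0,0,0,-1.1],[0,0,0,-1.1],[0,0,0,-1.1],[0,0,0,-1],[0,0,0,-0.7],[0,0,0,-0.5]]' && python3 -m crank '[[0,0,0,0],[0,0,0,0],[0,0,0,0],[0,0,0,0],[0,0,0,0],[0,0,0,0]]'
python3 - <<'E'
from h import *
st(); snap('wrist','w4'); snap('top','t4'); snap('scene','s4'); to(.5959,.1839,175.3)
E
```

```text
time: 5.32
tool_pos: [0.5974, 0.181, 0.1154]
tool_rot: [0.0, 0.517, 0.856, -0.0]
contact_force: [0.1, 0.2, -1.4]
gripper_width: 0.777
time: 6.15
tool_pos: [0.596, 0.1837, 0.1152]
tool_rot: [-0.0, 0.038, 0.999, -0.0]
contact_force: [-0.9, -0.0, -1.9]
gripper_width: 0.771
time: 6.65
tool_pos: [0.5961, 0.1838, 0.1153]
tool_rot: [0.0, 0.04, 0.999, -0.0]
contact_force: [0.5, -0.4, -2.3]
gripper_width: 0.773
t 6.65 pos [0.5961 0.1838 0.1153] xaxis deg 175.42 z [ 0. -0. -1.] w 0.773 F [ 0.5 -0.4 -2.3] j6 -2.88
shift tool cm [0.02 0.01 0.  ] turn units 0.02 j6 now -165
```

View pics/w4.png

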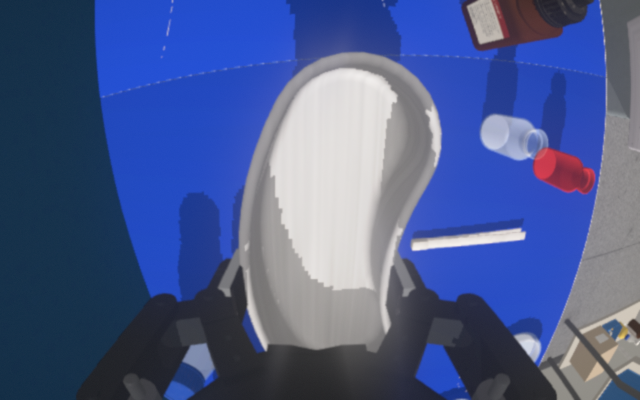

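View pics/t4.png

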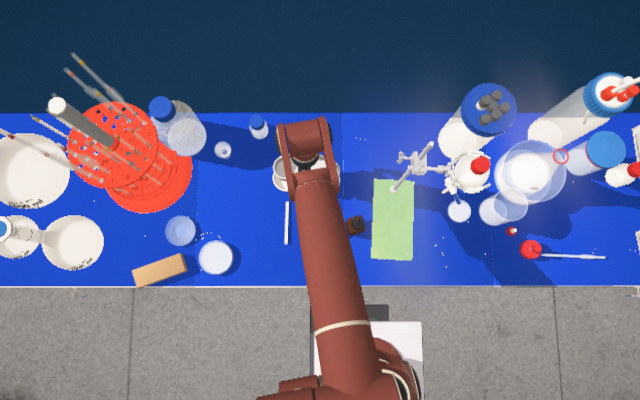

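```bash
python3 - <<'E' | tail -1
from ov import *
T0=(.5959,.1839,-4.7); D=(.4678,.3988,-62.2)
over('scene0','s0o',[(T(T0,TR,.02)[::3],(0,0,255)),(T(D,DI,.045)[::3],(0,0,255))],(230,120,380,220),5)
D=(.5961,.1838,-4.6)
over('s4','s4o',[(T(T0,TR,.02)[::3],(0,0,255)),(T(D,DI,.142)[::3],(0,255,0))],(280,100,400,220),5)
E
```

```text
petri2 [0.418  0.5613 0.02  ]
```

View pics/s0o.png

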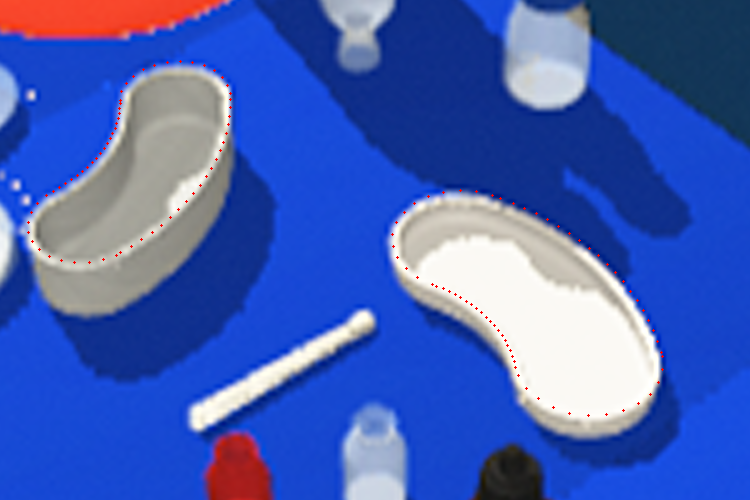

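View pics/s4o.png

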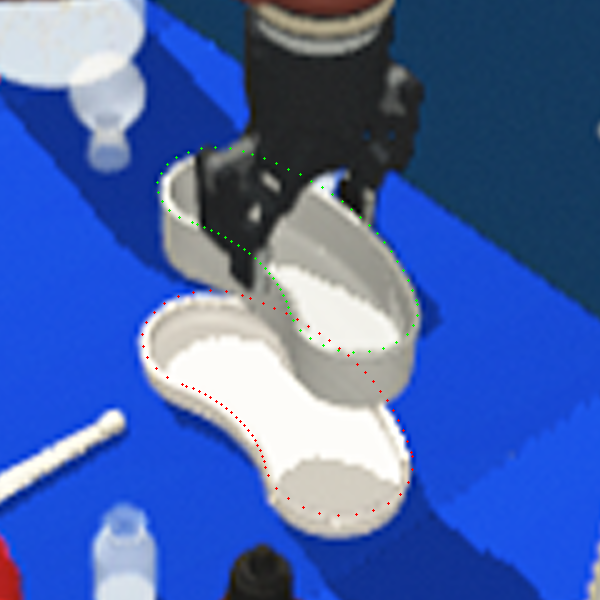

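```bash
python3 -m crank '[[0,0,1.5,0],[0,0,2,0],[0,0,1.8,0],[0,0,1,0],[0,0,0.8,0],[0,0,0.4,0],[0,0,0.3,0],[0,0,0,0],[0,0,0,0]]' && python3 -m crank '[[0,0,0.2,0],[0,0,0.2,0],[0,0,0.2,0],[0,0,0.2,0],[0,0,0.2,0],[0,0,0,0],[0,0,0,0]]'; python3 - <<'E' | tail -1
from ov import *
snap('scene','s5')
st(); T0=(.5959,.1839,-4.7)
over('s5','s5o',[(T(T0,TR,.02)[::3],(0,0,255)),(T(T0,DI,.048)[::3],(0,255,0))],(280,100,400,220),5)
E
```

```text
time: 7.55
tool_pos: [0.5968, 0.1839, 0.0382]
tool_rot: [0.001, 0.04, 0.999, 0.0]
contact_force: [-0.1, 0.6, -1.5]
gripper_width: 0.777
time: 8.13
tool_pos: [0.596, 0.1838, 0.027]
tool_rot: [-0.0, 0.04, 0.999, -0.0]
contact_force: [-0.3, 0.5, -1.1]
gripper_width: 0.774
t 8.18 pos [0.5961 0.1838 0.0272] xaxis deg 175.43 z [-0. -0. -1.] w 0.775 F [-0.1 -1.  -1. ] j6 -2.88
```

View pics/s5o.png

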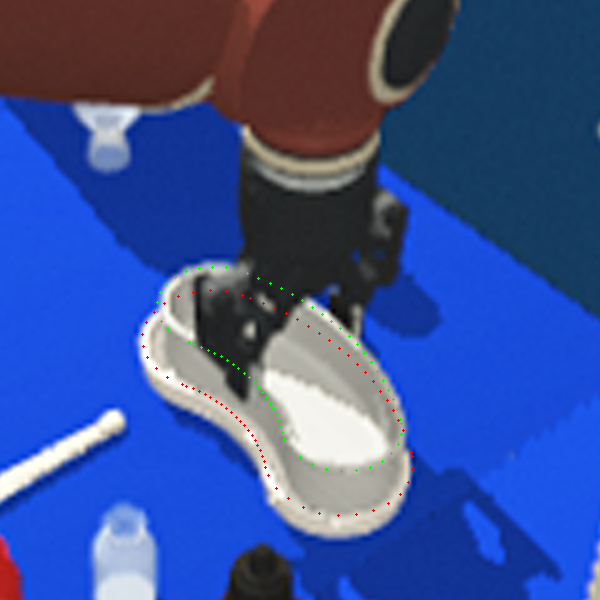

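```bash
python3 -m crank '[[0,0,0.2,0],[0,0,0.2,0],[0,0,0.1,0],[0,0,0,0],[0,0,0,0],[0,0,0,0]]' && python3 -m crank '[[0,0,0.1,0],[0,0,0.1,0],[0,0,0,0],[0,0,0,0],[0,0,0,0]]'
```

```text
time: 8.68
tool_pos: [0.5962, 0.1838, 0.0223]
tool_rot: [0.0, 0.04, 0.999, 0.0]
contact_force: [0.0, 1.1, -1.8]
gripper_width: 0.775
time: 9.1
tool_pos: [0.5965, 0.1838, 0.0211]
tool_rot: [0.0, 0.04, 0.999, -0.0]
contact_force: [-2.4, -2.6, 5.3]
gripper_width: 0.774
```

```bash
python3 -m crank '[[0,0,0,0],[0,0,0,0],[0,0,0,0],[0,0,0,0],[0,0,0,0]]' 1 && python3 -m crank '[[0,0,-0.5,0],[0,0,-1.5,0],[0,0,-3,0],[0,0,-3.5,0],[0,0,-3.5,0],[0,0,-3.5,0],[0,0,-2,0],[0,0,0,0],[0,0,0,0]]'; python3 - <<'E' | tail -2
from ov import *
snap('scene','s6'); snap('wrist','w6')
st(); T0=(.5959,.1839,-4.7)
over('s6','s6o',[(T(T0,TR,.02)[::3],(0,0,255)),(T(T0,DI,.048)[::3],(0,255,0))],(280,100,400,220),5)
E
```

```text
time: 9.52
tool_pos: [0.596, 0.1839, 0.02]
tool_rot: [-0.0, 0.04, 0.999, -0.0]
contact_force: [-0.9, 0.4, 0.4]
gripper_width: 0.998
time: 10.27
tool_pos: [0.5974, 0.1841, 0.199]
tool_rot: [0.003, 0.04, 0.999, 0.001]
contact_force: [0.4, -0.2, -0.7]
gripper_width: 1.0
petri2 [0.418  0.5613 0.02  ]
t 10.37 pos [0.5955 0.1837 0.1947] xaxis deg 175.44 z [-0.001 -0.    -1.   ] w 0.997 F [ 0.8  0.3 -0. ] j6 -2.88
```

View pics/s6o.png

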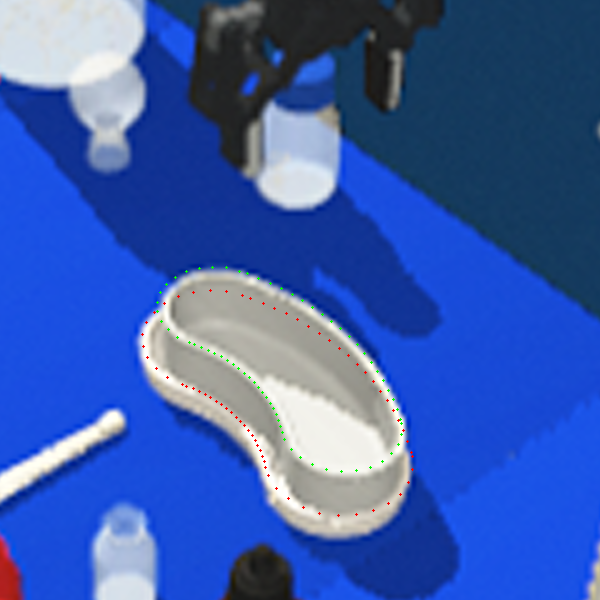

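View pics/w6.png

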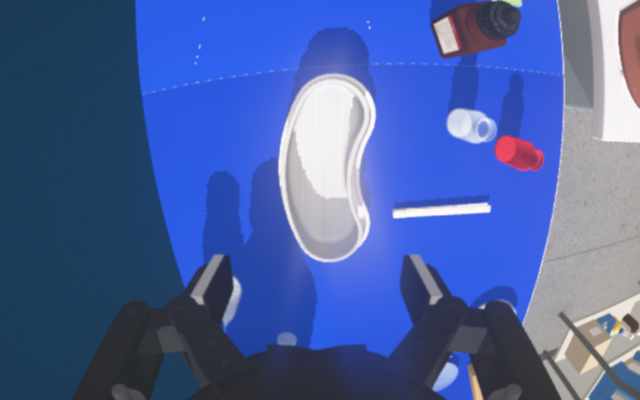

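Run:
```python
from h import *
d=load('top0'); im=d['img'][:,:,::-1]; a=cv2.resize(im[205:245,335:375],None,fx=10,fy=10,interpolation=cv2.INTER_CUBIC)
d=load('s6'); im=d['img'][:,:,::-1]; b=cv2.resize(im[200:260,305:355],None,fx=8,fy=8,interpolation=cv2.INTER_CUBIC)
o=np.zeros((480,800,3),np.uint8); o[:400,:400]=a; o[:480,400:]=b; cv2.imwrite('pics/bt.png',o)
```

```text
(no output)
```

View pics/bt.png

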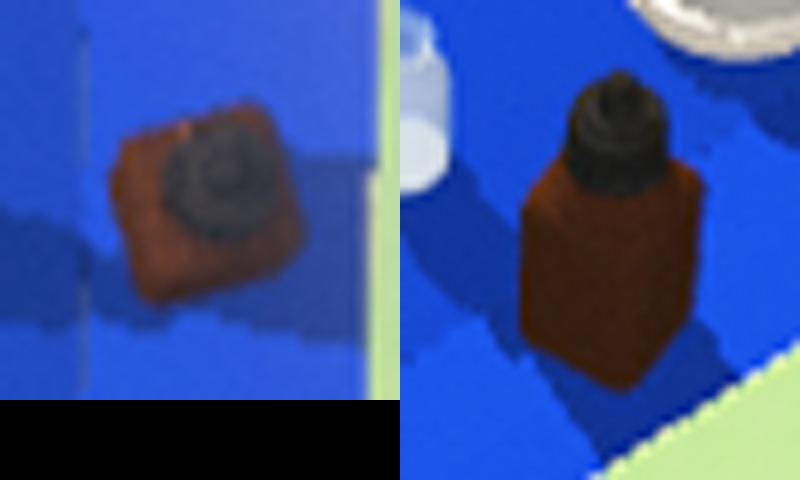

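Run:
```python
from h import *
d=load('top0'); e=load('s6')
q=onz(d,356.6,222.55,.114); print(q)
for z in (0,.079,.098,.114,.132): 
    for P in ([q[0],q[1],z],): print(z,proj(e,P),(proj(e,P)-[305,200])*8+[404,4], (proj(d,P)-[335,205])*10+4.5)
for p in [(125,135),(258,103),(303,245),(152,303)]:
    print(onz(d,335+p[0]/10-.45,205+p[1]/10-.45,.06))
```

```text
[0.43126054 0.03948405 0.114     ]
0 [329.75517366 240.10002217] [602.04138929 324.80017738] [189.85300923 225.80884081]
0.079 [330.77764586 222.03404869] [610.2211669  180.27238953] [210.5882628  194.81532705]
0.098 [331.04032845 217.39273259] [612.32262762 143.1418607 ] [215.90995547 186.86085693]
0.114 [331.26698361 213.38798215] [614.13586885 111.10385719] [220.5 180. ]
0.132 [331.52815033 208.77344967] [616.22520267  74.1875974 ] [225.78691707 172.09750986]
[0.45132996 0.06289493 0.06      ]
[0.46079843 0.0235215  0.06      ]
[0.41868411 0.01099662 0.06      ]
[0.40166632 0.05557877 0.06      ]
```

Run:
```python
from h import *
e=load('s6'); P=[onz(e,305+(a-404)/8,200+(b-4)/8,0)[:2] for a,b in [(522,335),(620,390),(692,318)]]
print(P)
for a,b in [(0,1),(1,2)]:
    v=P[b]-P[a]; print(np.hypot(*v),np.degrees(np.arctan2(v[1],v[0]))%90)
print((P[0]+P[2])/2)
to(.431,.039,16.7); to(.431,.039,106.7)
# target
T0=(.5959,.1839,-4.7); a=np.radians(-4.7); 
for b in [(-.010,.141),(-.0725,0)]:
    print(T0[0]+np.cos(a)*b[0]-np.sin(a)*b[1],T0[1]+np.sin(a)*b[0]+np.cos(a)*b[1])
```

```text
[array([0.40806592, 0.05388852]), array([0.41805463, 0.01601994]), array([0.45617275, 0.02178651])]
0.03916381139010043 14.77652936531392
0.038551841439540185 8.602578563914571
[0.43211933 0.03783752]
shift tool cm [ 15.25 -15.74   0.02] turn units -3.54 j6 now -165
shift tool cm [ 15.25 -15.74   0.02] turn units 11.46 j6 now -165
0.5974869558486554 0.3252452566276436
0.5236437894556923 0.18984054187567798
```

Run:
```python
from h import *
d=load('top0')
for p in [(374,180),(413,180.5),(371,259),(412.5,260)]: print(p,onz(d,*p,.017)[:2])
```

```text
(374, 180) [ 0.57484583 -0.02418341]
(413, 180.5) [ 0.57312513 -0.14404823]
(371, 259) [ 0.33335899 -0.01011294]
(412.5, 260) [ 0.33020292 -0.13427424]
```

```bash
python3 -m crank '[[0,0,0,0.8],[0,0,0,1.15],[0,0,0,1.15],[0,0,0,1.15],[0,0,0,1.15],[0,0,0,1.15],[0,0,0,1.15],[0,0,0,1.15],[0,0,0,1.15],[0,0,0,1.15]]' && python3 -m crank '[[0,0,0,1.15],[0,0,0,1.15],[0,0,0,1.15],[0,0,0,1.15],[0,0,0,1.15],[0,0,0,1.15],[0,0,0,1.15],[0,0,0,1.15],[0,0,0,1.15],[0,0,0,1.15]]' && python3 -m crank '[[0,0,0,1.15],[0,0,0,1.15],[0,0,0,1.15],[0,0,0,0.8],[0,0,0,0.5],[0,0,0,0],[0,0,0,0]]'
python3 - <<'E'
from h import *
st(); to(.4315,.0385,15)
E
```

```text
time: 11.2
tool_pos: [0.5948, 0.1836, 0.1927]
tool_rot: [-0.002, 0.586, 0.81, -0.002]
contact_force: [0.1, 0.2, -0.3]
gripper_width: 1.0
time: 12.03
tool_pos: [0.5948, 0.1836, 0.1927]
tool_rot: [-0.0, 0.942, 0.335, -0.002]
contact_force: [0.1, 0.1, 0.1]
gripper_width: 1.001
time: 12.62
tool_pos: [0.5952, 0.1837, 0.1934]
tool_rot: [0.0, 0.995, 0.097, -0.002]
contact_force: [-0.8, -0.3, 0.8]
gripper_width: 1.001
t 12.62 pos [0.5952 0.1837 0.1934] xaxis deg 11.11 z [-0.003 -0.001 -1.   ] w 1.001 F [-0.8 -0.3  0.8] j6 -0.01
shift tool cm [-18.86  11.09   0.06] turn units -0.65 j6 now -1
```

```bash
python3 -m crank '[[-1,0.6,0,-0.5],[-2.2,1.3,0,0],[-2.4,1.4,0,0],[-2.4,1.4,0,0],[-2.4,1.4,0,0],[-2.4,1.4,0,0],[-2.4,1.4,0,0],[-2,1.2,0,0],[-1.2,0.7,0,0],[-0.5,0.3,0,0]]' && python3 -m crank '[[0,0,0,0],[0,0,0,0],[0,0,0,0],[0,0,0,0]]';  python3 - <<'E'
from h import *
st(); to(.4315,.0385,15); snap('wrist','w7'); snap('top','t7'); snap('scene','s7')
E
```

```text
time: 13.45
tool_pos: [0.4378, 0.0298, 0.1945]
tool_rot: [0.0, 0.993, 0.122, -0.001]
contact_force: [-0.2, -0.3, -0.4]
gripper_width: 0.998
time: 13.78
tool_pos: [0.4397, 0.0313, 0.1953]
tool_rot: [-0.0, 0.992, 0.123, -0.0]
contact_force: [0.2, 0.5, 0.0]
gripper_width: 1.0
t 13.78 pos [0.4397 0.0313 0.1953] xaxis deg 14.09 z [-0.  0. -1.] w 1.0 F [0.2 0.5 0. ] j6 -0.34
shift tool cm [-0.62 -0.9   0.  ] turn units -0.15 j6 now -20
```

View pics/w7.png

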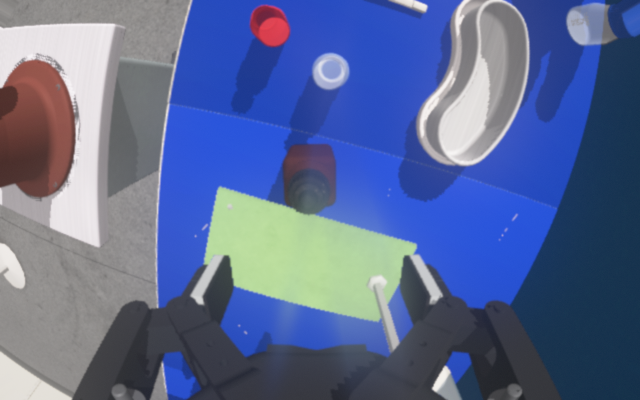

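View pics/s7.png

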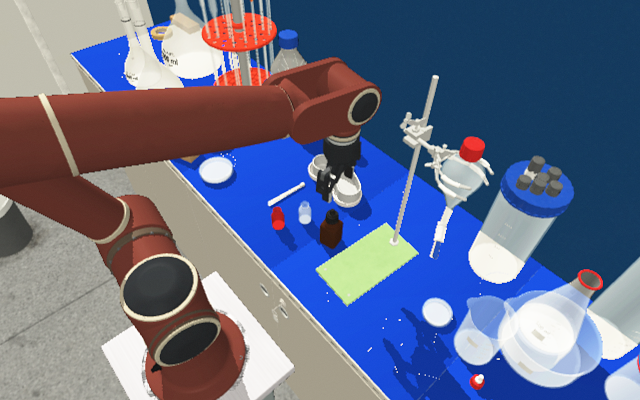

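```bash
python3 -m crank '[[-0.3,-0.4,0,0],[-0.32,-0.5,0,0],[0,0,1,0],[0,0,1.5,0],[0,0,1.2,0],[0,0,0,0],[0,0,0,0],[0,0,0,0],[0,0,0,0]]';  python3 - <<'E'
from h import *
d=load('w7'); print(proj(d,[.4315,.0385,.132]),proj(d,[.4315,.0385,.0]))
st(); snap('wrist','w8'); snap('scene','s8'); to(.4315,.0385,15)
d=load('w8'); print(proj(d,[.4315,.0385,.132]),proj(d,[.4315,.0385,.114]))
im=load('s8')['img'][:,:,::-1]; cv2.imwrite('pics/s8z.png',cv2.resize(im[130:270,270:410],None,fx=4,fy=4))
E
```

```text
time: 14.68
tool_pos: [0.4316, 0.0379, 0.1591]
tool_rot: [0.0, 0.993, 0.122, 0.001]
contact_force: [0.5, -0.5, 0.2]
gripper_width: 1.002
[308.65175498 201.27817249] [311.42841446 161.50313983]
t 14.68 pos [0.4316 0.0379 0.1591] xaxis deg 14.03 z [ 0.001 -0.    -1.   ] w 1.002 F [ 0.5 -0.5  0.2] j6 -0.33
shift tool cm [ 0.   -0.06 -0.  ] turn units -0.16 j6 now -19
[317.64755001 234.31915861] [317.49081069 222.48090502]
```

View pics/w8.png

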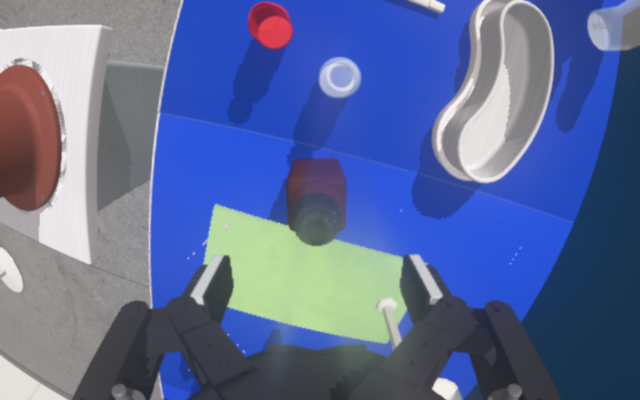

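View pics/s8z.png

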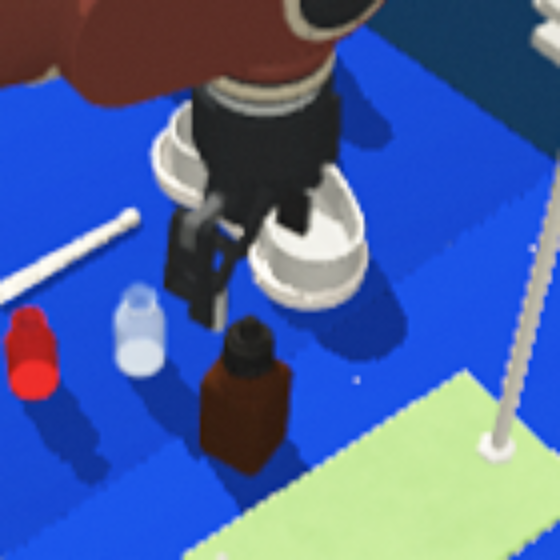

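```bash
python3 -m crank '[[0,0,1,0],[0,0,1.5,0],[0,0,1.5,0],[0,0,1.3,0],[0,0,0.8,0],[0,0,0.4,0],[0,0,0,0],[0,0,0,0],[0,0,0,0]]' && python3 -m crank '[[0,0,0,0],[0,0,0,0],[0,0,0,0],[0,0,0,0],[0,0,0,0],[0,0,0,0],[0,0,0,0],[0,0,0,0],[0,0,0,0],[0,0,0,0]]' 0;  python3 - <<'E'
from h import *
st(); snap('wrist','w9'); snap('scene','s9')
im=load('s9')['img'][:,:,::-1]; cv2.imwrite('pics/s9z.png',cv2.resize(im[130:270,270:410],None,fx=4,fy=4))
E
```

```text
time: 15.53
tool_pos: [0.4318, 0.0379, 0.0942]
tool_rot: [0.0, 0.993, 0.122, 0.001]
contact_force: [0.3, 0.6, 0.4]
gripper_width: 0.998
time: 16.37
tool_pos: [0.4316, 0.0379, 0.0939]
tool_rot: [0.0, 0.993, 0.122, 0.001]
contact_force: [1.1, -0.1, 4.8]
gripper_width: 0.371
t 16.37 pos [0.4316 0.0379 0.0939] xaxis deg 14.04 z [ 0.001 -0.    -1.   ] w 0.371 F [ 1.1 -0.1  4.8] j6 -0.33
```

View pics/s9z.png

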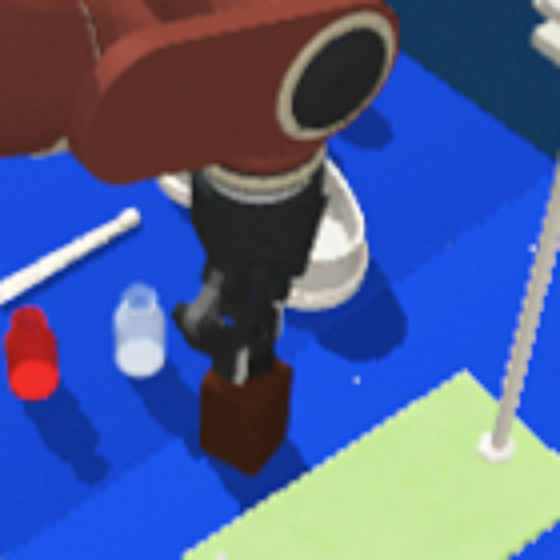

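```bash
python3 -m crank '[[0,0,-0.4,0],[0,0,-1,0],[0,0,-2,0],[0,0,-2.5,0],[0,0,-2,0],[0,0,-1,0],[0,0,-0.3,0],[0,0,0,0],[0,0,0,0],[0,0,0,0]]';  python3 - <<'E'
from h import *
st(); snap('scene','s10')
im=load('s10')['img'][:,:,::-1]; cv2.imwrite('pics/s10z.png',cv2.resize(im[130:270,270:410],None,fx=4,fy=4))
T0=(.5959,.1839,-4.7); a=np.radians(-4.7); b=(-.008,.139)
x,y=T0[0]+np.cos(a)*b[0]-np.sin(a)*b[1],T0[1]+np.sin(a)*b[0]+np.cos(a)*b[1]
print(x,y); to(x,y,-4.7); print(onz(load('top0'),223,150,.05))
E
```

```text
time: 17.3
tool_pos: [0.43, 0.0381, 0.1834]
tool_rot: [-0.0, 0.993, 0.122, -0.002]
contact_force: [0.8, 0.6, -1.5]
gripper_width: 0.364
t 17.3 pos [0.43   0.0381 0.1834] xaxis deg 14.03 z [-0.003  0.    -1.   ] w 0.364 F [ 0.8  0.6 -1.5] j6 -0.33
0.5993163536050314 0.32308810483674744
shift tool cm [ 23.33 -23.55  -0.05] turn units 3.12 j6 now -19
[0.66150561 0.43648188 0.05      ]
```

View pics/s10z.png

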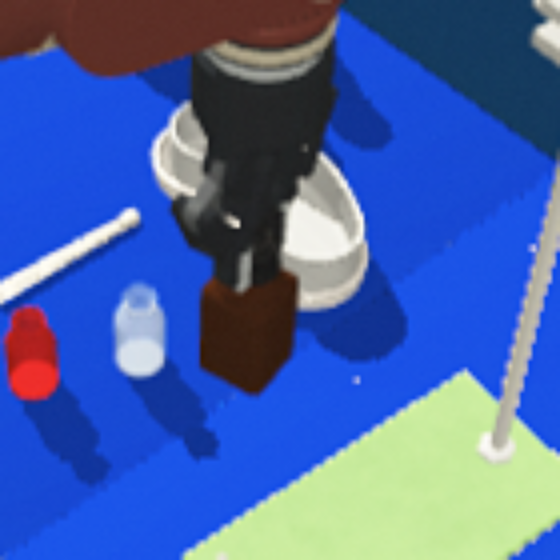

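```bash
python3 -m crank '[[0.5,-0.5,0,0],[1,-1,0,0],[1.5,-1.5,0,0],[2,-2,0,0],[2.2,-2.2,0,0],[2.2,-2.2,0,0],[2.2,-2.2,0,0],[2.2,-2.2,0,0],[2.2,-2.2,0,0],[2.2,-2.2,0,0]]' && python3 -m crank '[[1.8,-1.8,0,0],[1.4,-1.5,0,0],[1,-1.1,0,0],[0.6,-0.8,0,0],[0.3,-0.4,0,0],[0,0,0,0.6],[0,0,0,0.7],[0,0,0,0.7],[0,0,0,0.7],[0,0,0,0.4]]' && python3 -m crank '[[0,0,0,0],[0,0,0,0],[0,0,0,0],[0,0,0,0],[0,0,0,0],[0,0,0,0]]';  python3 - <<'E'
from h import *
st(); to(.5993,.3231,-4.7); snap('scene','s11'); snap('wrist','w11')
im=load('s11')['img'][:,:,::-1]; cv2.imwrite('pics/s11z.png',cv2.resize(im[80:240,230:390],None,fx=4,fy=4))
E
```

```text
time: 18.18
tool_pos: [0.5638, 0.2607, 0.1839]
tool_rot: [0.0, 0.992, 0.122, -0.001]
contact_force: [-0.0, 0.1, -2.4]
gripper_width: 0.368
time: 19.02
tool_pos: [0.599, 0.3249, 0.1848]
tool_rot: [0.0, 0.999, -0.042, -0.0]
contact_force: [-0.9, 0.5, -1.6]
gripper_width: 0.366
time: 19.52
tool_pos: [0.5994, 0.3254, 0.1853]
tool_rot: [0.0, 0.999, -0.04, -0.0]
contact_force: [-0.4, 0.6, -1.5]
gripper_width: 0.365
t 19.52 pos [0.5994 0.3254 0.1853] xaxis deg -4.56 z [-0. -0. -1.] w 0.365 F [-0.4  0.6 -1.5] j6 0.47
shift tool cm [0.01 0.23 0.  ] turn units 0.02 j6 now 27
```

View pics/s11z.png

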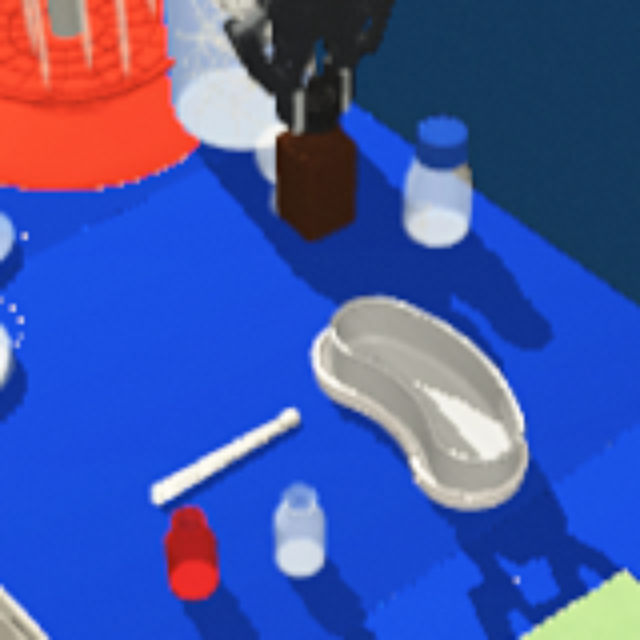

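View pics/w11.png

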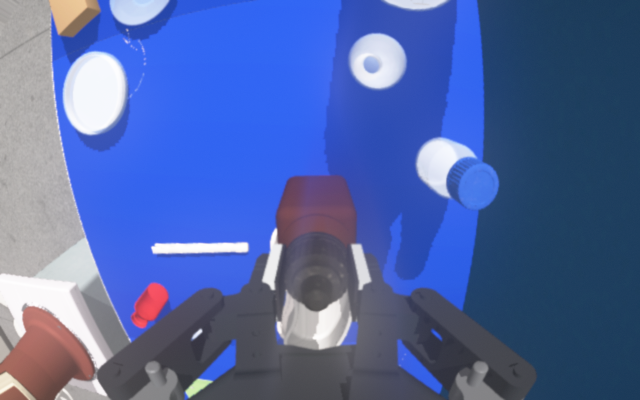

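```bash
python3 -m crank '[[0,0.15,1,0],[0,0,1.8,0],[0,0,2,0],[0,0,1.8,0],[0,0,1.2,0],[0,0,0.6,0],[0,0,0.2,0],[0,0,0,0],[0,0,0,0],[0,0,0,0]]' && python3 -m crank '[[0,0,0.1,0],[0,0,0.1,0],[0,0,0.1,0],[0,0,0.1,0],[0,0,0,0],[0,0,0,0],[0,0,0,0],[0,0,0,0]]'
```

```text
time: 20.45
tool_pos: [0.6003, 0.3243, 0.101]
tool_rot: [-0.001, 0.999, -0.04, 0.001]
contact_force: [-0.2, -0.9, -0.9]
gripper_width: 0.367
time: 21.12
tool_pos: [0.5993, 0.3239, 0.0953]
tool_rot: [0.0, 0.999, -0.04, -0.0]
contact_force: [-0.3, -0.0, -2.1]
gripper_width: 0.371
```

```bash
python3 -m crank '[[0,0,0.1,0],[0,0,0.05,0],[0,0,0,0],[0,0,0,0],[0,0,0,0]]' && python3 -m crank '[[0,0,0.05,0],[0,0,0,0],[0,0,0,0],[0,0,0,0]]'
```

```text
time: 21.53
tool_pos: [0.5994, 0.3239, 0.094]
tool_rot: [-0.0, 0.999, -0.04, 0.0]
contact_force: [0.7, -0.7, -1.3]
gripper_width: 0.372
time: 21.87
tool_pos: [0.5995, 0.324, 0.0939]
tool_rot: [-0.0, 0.999, -0.04, 0.0]
contact_force: [-1.4, -0.3, 3.5]
gripper_width: 0.367
```

```bash
python3 -m crank '[[0,0,0,0],[0,0,0,0],[0,0,0,0],[0,0,0,0],[0,0,0,0],[0,0,0,0],[0,0,0,0]]' 1 && python3 -m crank '[[0,0,-0.5,0],[0,0,-1.5,0],[0,0,-2.5,0],[0,0,-2.5,0],[0,0,-2,0],[0,0,-1,0],[0,0,0,0],[0,0,0,0],[0,0,0,0]]';  python3 - <<'E'
from h import *
st(); snap('scene','s12'); snap('wrist','w12')
im=load('s12')['img'][:,:,::-1]; cv2.imwrite('pics/s12z.png',cv2.resize(im[80:240,230:390],None,fx=4,fy=4))
a=np.radians(-4.7); T0=(.5959,.1839); b=(-.0725,0)
to(.42,.1385,30)
E
```

```text
time: 22.45
tool_pos: [0.5993, 0.3239, 0.0932]
tool_rot: [0.0, 0.999, -0.04, -0.0]
contact_force: [-0.2, 1.0, -0.6]
gripper_width: 1.001
time: 23.2
tool_pos: [0.5985, 0.3236, 0.1916]
tool_rot: [0.001, 0.999, -0.04, -0.001]
contact_force: [-0.5, -0.0, 0.1]
gripper_width: 0.999
t 23.2 pos [0.5985 0.3236 0.1916] xaxis deg -4.57 z [-0.002 -0.001 -1.   ] w 0.999 F [-0.5 -0.   0.1] j6 0.47
shift tool cm [-16.3   19.86   0.09] turn units -5.76 j6 now 27
```

View pics/s12z.png

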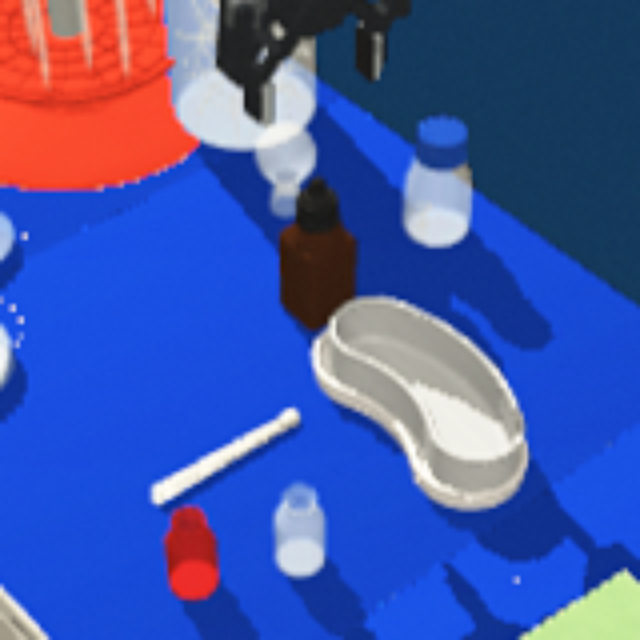

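Run:
```python
from h import *
d=load('top0'); im=d['img']; hsv=cv2.cvtColor(im,cv2.COLOR_RGB2HSV)
sub=hsv[215:245,308:335]; m=(sub[...,1]<140)&(sub[...,2]>120); ys,xs=np.nonzero(m); print(xs.min()+308,xs.max()+308,ys.min()+215,ys.max()+215)
u,v=(xs.min()+xs.max())/2+308,(ys.min()+ys.max())/2+215
print(onz(d,u,v,.03),onz(d,321.1,225.6,.066))
e=load('s12'); 
for z,uv in ((.066,(304.9,202.7)),(0,(304.9,218.9))): print(onz(e,*uv,z))
for n,x0,y0 in(('top0',310,215),('s12',293,190)):
    o=cv2.resize(load(n)['img'][y0:y0+36,x0:x0+26,::-1],None,fx=12,fy=12,interpolation=cv2.INTER_CUBIC); cv2.imwrite(f'pics/v_{n}.png',o)
a=cv2.imread('pics/v_top0.png');b=cv2.imread('pics/v_s12.png');cv2.imwrite('pics/v.png',np.hstack([a,b]))
```

```text
315 327 221 234
[0.42684969 0.13941181 0.03      ] [0.42834573 0.13955817 0.066     ]
[0.42975499 0.14073935 0.066     ]
[0.4271144  0.13866933 0.        ]
```

View pics/v.png

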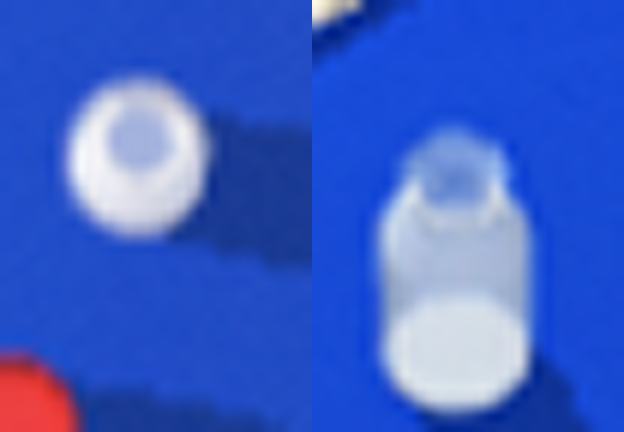

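```bash
python3 -m crank '[[-0.8,1,0,0],[-1.7,2.1,0,0],[-1.9,2.4,0,0],[-1.9,2.4,0,0],[-1.9,2.4,0,0],[-1.9,2.4,0,0],[-1.9,2.4,0,0],[-1.7,2.2,0,0],[-1.2,1.5,0,0],[-0.73,0.92,0,0]]' && python3 -m crank '[[0,0,0,-0.8],[0,0,0,-1.15],[0,0,0,-1.15],[0,0,0,-1.15],[0,0,0,-1.15],[0,0,0,-1.15],[0,0,0,-1.15],[0,0,0,-1.15],[0,0,0,-1.15],[0,0,0,-1.15]]' 0.75 && python3 -m crank '[[0,0,0,-1.15],[0,0,0,-1.15],[0,0,0,-1.1],[0,0,0,-0.6],[0,0,0,0],[0,0,0,0],[0,0,0,0],[0,0,0,0]]';  python3 - <<'E'
from h import *
st(); to(.4275,.1395,85); snap('wrist','w13')
d=load('w13'); print(proj(d,[.4275,.1395,.066]),proj(d,[.4275,.1395,0]))
E
```

```text
time: 24.13
tool_pos: [0.4257, 0.1384, 0.1916]
tool_rot: [0.0, 0.999, -0.04, -0.001]
contact_force: [0.6, 0.0, -0.5]
gripper_width: 0.998
time: 24.97
tool_pos: [0.427, 0.1396, 0.1919]
tool_rot: [-0.0, 0.854, 0.52, -0.001]
contact_force: [-0.0, 0.1, 0.2]
gripper_width: 0.751
time: 25.63
tool_pos: [0.4276, 0.1397, 0.1929]
tool_rot: [-0.0, 0.73, 0.684, -0.0]
contact_force: [-0.6, 0.1, -0.4]
gripper_width: 0.749
t 25.63 pos [0.4276 0.1397 0.1929] xaxis deg 86.28 z [-0.001 -0.    -1.   ] w 0.749 F [-0.6  0.1 -0.4] j6 -1.36
shift tool cm [-0.02 -0.01  0.  ] turn units 0.21 j6 now -78
[316.98362972 188.44427436] [316.90568047 170.98250274]
```

View pics/w13.png

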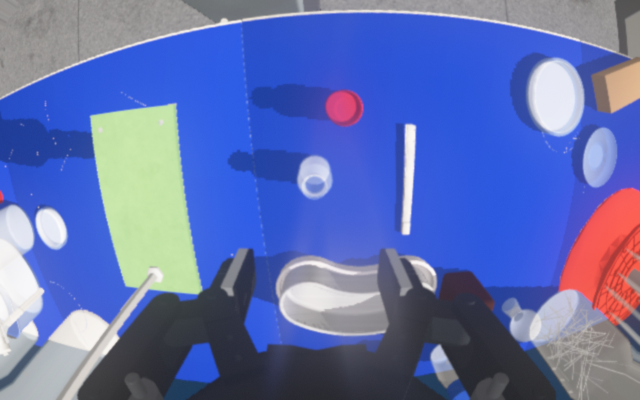

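```bash
python3 -m crank '[[0,0,1.5,0],[0,0,3,0],[0,0,3,0],[0,0,3,0],[0,0,2.5,0],[0,0,2,0],[0,0,1.2,0],[0,0,0.8,0],[0,0,0.4,0],[0,0,0,0]]' && python3 -m crank '[[0,0,0,0],[0,0,0,0]]'
python3 - <<'E'
from h import *
st(); snap('wrist','w14'); snap('scene','s14')
im=load('s14')['img'][:,:,::-1]; cv2.imwrite('pics/s14z.png',cv2.resize(im[150:250,250:350],None,fx=6,fy=6))
E
```

```text
time: 26.52
tool_pos: [0.4275, 0.1397, 0.0188]
tool_rot: [-0.0, 0.729, 0.684, -0.0]
contact_force: [0.3, 1.1, 0.3]
gripper_width: 0.749
time: 26.68
tool_pos: [0.4289, 0.1399, 0.0205]
tool_rot: [0.001, 0.729, 0.684, 0.001]
contact_force: [-0.2, 0.5, 0.2]
gripper_width: 0.751
t 26.68 pos [0.4289 0.1399 0.0205] xaxis deg 86.33 z [ 0.002  0.    -1.   ] w 0.751 F [-0.2  0.5  0.2] j6 -1.36
```

View pics/s14z.png

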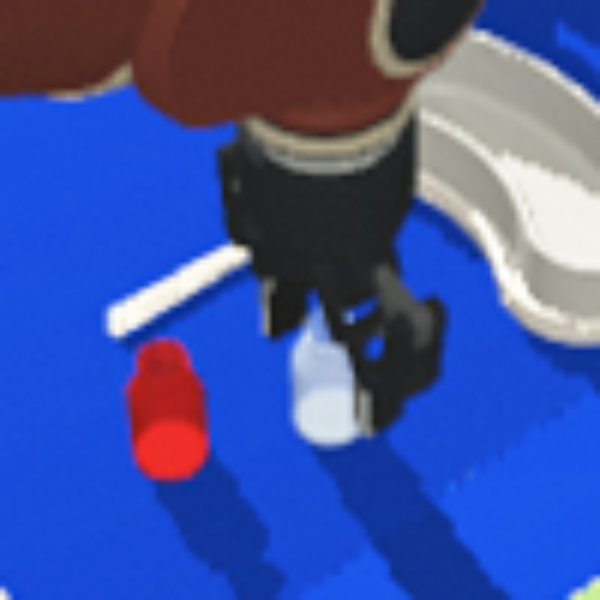

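View pics/w14.png

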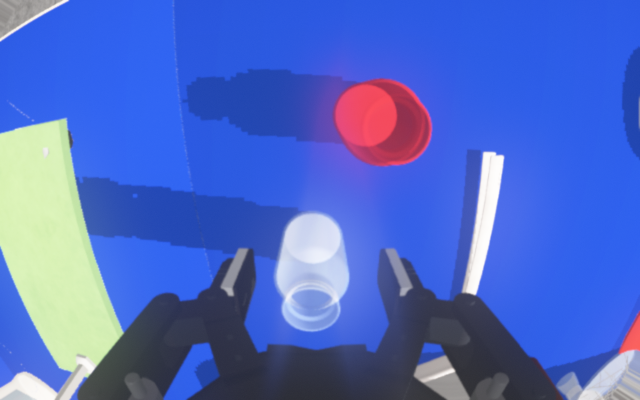

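```bash
python3 -m crank '[[0,0,0,0],[0,0,0,0],[0,0,0,0],[0,0,0,0],[0,0,0,0],[0,0,0,0],[0,0,0,0],[0,0,0,0],[0,0,0,0],[0,0,0,0]]' 0
python3 - <<'E'
from h import *
st(); snap('wrist','w15'); snap('scene','s15')
im=load('s15')['img'][:,:,::-1]; cv2.imwrite('pics/s15z.png',cv2.resize(im[150:250,250:350],None,fx=6,fy=6))
E
```

```text
time: 27.62
tool_pos: [0.4285, 0.1399, 0.02]
tool_rot: [0.0, 0.729, 0.684, 0.001]
contact_force: [0.5, 0.0, 5.4]
gripper_width: 0.382
t 27.62 pos [0.4285 0.1399 0.02  ] xaxis deg 86.33 z [ 0.001  0.    -1.   ] w 0.382 F [0.5 0.  5.4] j6 -1.36
```

View pics/w15.png

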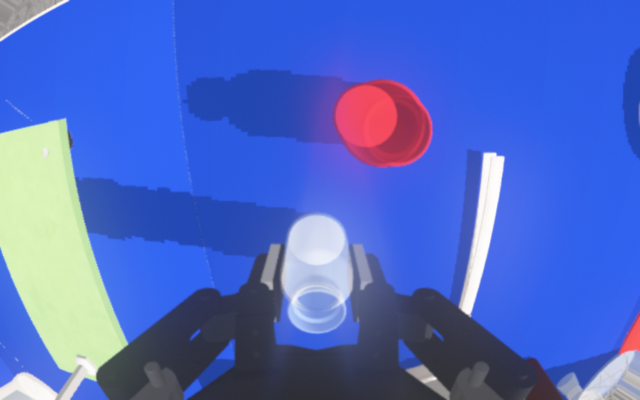

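View pics/s15z.png

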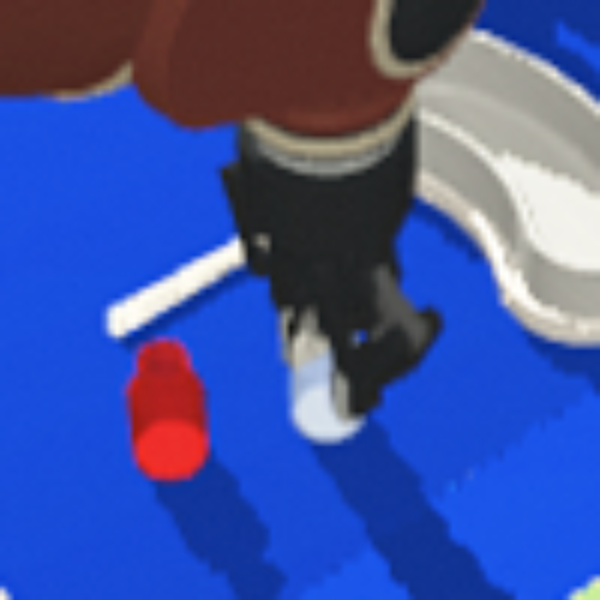

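```bash
python3 -m crank '[[0,0,-0.4,0],[0,0,-1,0],[0,0,-1.5,0],[0,0,-1,0],[0,0,-0.3,0],[0,0,0,0],[0,0,0,0]]'
python3 - <<'E'
from h import *
st(); to(.5241,.1898,85.3); snap('scene','s16')
im=load('s16')['img'][:,:,::-1]; cv2.imwrite('pics/s16z.png',cv2.resize(im[150:250,250:350],None,fx=6,fy=6))
E
```

```text
time: 28.3
tool_pos: [0.4276, 0.1397, 0.0612]
tool_rot: [0.0, 0.729, 0.684, -0.0]
contact_force: [-0.6, 0.4, -0.7]
gripper_width: 0.382
t 28.3 pos [0.4276 0.1397 0.0612] xaxis deg 86.33 z [ 0. -0. -1.] w 0.382 F [-0.6  0.4 -0.7] j6 -1.36
shift tool cm [5.61 9.31 0.  ] turn units 0.17 j6 now -78
```

View pics/s16z.png

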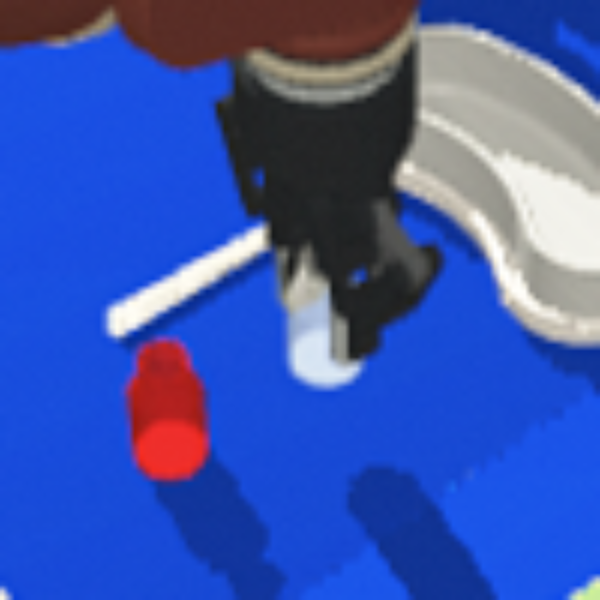

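```bash
python3 -m crank '[[0.4,0.6,0,0],[0.8,1.3,0,0],[0.9,1.5,0,0],[0.9,1.5,0,0],[0.9,1.5,0,0],[0.8,1.3,0,0],[0.6,1,0,0],[0.3,0.4,0,0.1],[0,0,0,0],[0,0,0,0]]' && python3 -m crank '[[0,0,0,0],[0,0,0,0]]'
python3 - <<'E'
from h import *
st(); to(.5241,.1898,85.3); snap('scene','s17'); snap('wrist','w17')
d=load('s17');im=d['img'][:,:,::-1]; cv2.imwrite('pics/s17z.png',cv2.resize(im[130:230,280:380],None,fx=6,fy=6))
E
```

```text
time: 29.18
tool_pos: [0.5217, 0.1898, 0.0606]
tool_rot: [-0.0, 0.733, 0.68, -0.001]
contact_force: [0.1, 0.4, -0.5]
gripper_width: 0.38
time: 29.35
tool_pos: [0.5215, 0.1895, 0.061]
tool_rot: [-0.0, 0.733, 0.68, -0.0]
contact_force: [0.2, 0.4, -0.0]
gripper_width: 0.387
t 29.35 pos [0.5215 0.1895 0.061 ] xaxis deg 85.73 z [-0.001 -0.    -1.   ] w 0.387 F [ 0.2  0.4 -0. ] j6 -1.28
shift tool cm [ 0.05  0.26 -0.  ] turn units 0.07 j6 now -73
```

View pics/s17z.png

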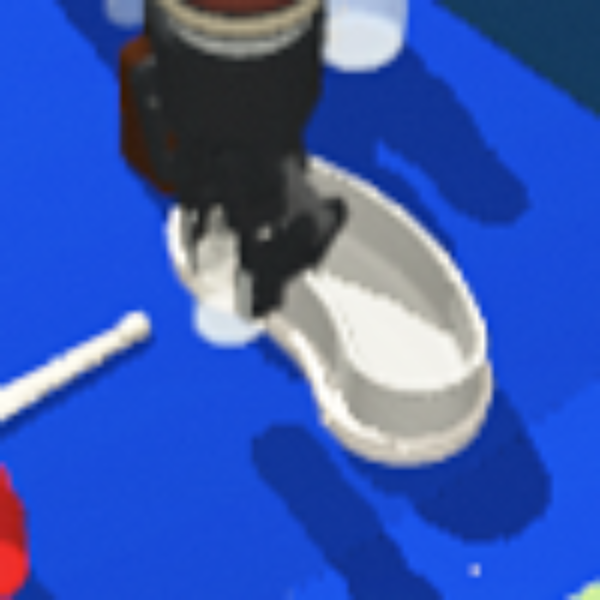

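View pics/w17.png

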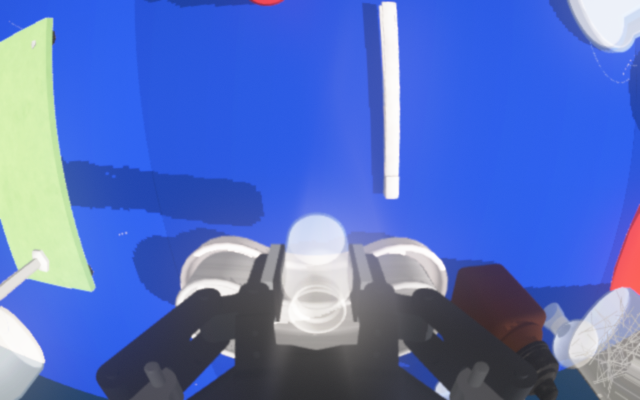

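```bash
python3 -m crank '[[0,0.15,0.5,0],[0,0,1,0],[0,0,1,0],[0,0,0.7,0],[0,0,0.4,0],[0,0,0.2,0],[0,0,0,0],[0,0,0,0],[0,0,0,0],[0,0,0,0]]' && python3 -m crank '[[0,0,0.1,0],[0,0,0.05,0],[0,0,0,0],[0,0,0,0],[0,0,0,0]]'
```

```text
time: 30.28
tool_pos: [0.5242, 0.1898, 0.0239]
tool_rot: [0.0, 0.733, 0.68, 0.0]
contact_force: [0.7, 0.9, -0.3]
gripper_width: 0.386
time: 30.7
tool_pos: [0.5237, 0.1897, 0.0218]
tool_rot: [0.0, 0.733, 0.68, -0.0]
contact_force: [0.1, 0.3, -0.2]
gripper_width: 0.38
```

```bash
python3 -m crank '[[0,0,0.1,0],[0,0,0.05,0],[0,0,0,0],[0,0,0,0],[0,0,0,0]]' && python3 -m crank '[[0,0,0.08,0],[0,0,0,0],[0,0,0,0],[0,0,0,0]]'
```

```text
time: 31.12
tool_pos: [0.5237, 0.1897, 0.0203]
tool_rot: [-0.0, 0.733, 0.68, -0.0]
contact_force: [0.3, 0.2, -0.7]
gripper_width: 0.382
time: 31.45
tool_pos: [0.5239, 0.1897, 0.02]
tool_rot: [0.0, 0.733, 0.68, 0.0]
contact_force: [-2.7, -1.0, 6.2]
gripper_width: 0.381
```

Contact; release and rise straight up.

```bash
python3 -m crank '[[0,0,0,0],[0,0,0,0],[0,0,0,0],[0,0,0,0],[0,0,0,0]]' 0.7 && python3 -m crank '[[0,0,-0.5,0],[0,0,-1.5,0],[0,0,-2.5,0],[0,0,-3,0],[0,0,-3,0],[0,0,-3,0],[0,0,-2,0],[0,0,-1,0],[0,0,0,0],[0,0,0,0]]'
python3 - <<'E'
from h import *
st(); snap('scene','s18'); snap('wrist','w18')
d=load('s18');im=d['img'][:,:,::-1]; cv2.imwrite('pics/s18z.png',cv2.resize(im[110:240,250:380],None,fx=5,fy=5))
E
```

```text
time: 31.87
tool_pos: [0.5235, 0.1897, 0.0192]
tool_rot: [-0.0, 0.733, 0.68, -0.0]
contact_force: [-0.3, -0.5, -0.2]
gripper_width: 0.703
time: 32.7
tool_pos: [0.5235, 0.1897, 0.1841]
tool_rot: [-0.0, 0.733, 0.68, -0.0]
contact_force: [-0.8, 0.2, -0.6]
gripper_width: 0.701
t 32.7 pos [0.5235 0.1897 0.1841] xaxis deg 85.73 z [-0.  0. -1.] w 0.701 F [-0.8  0.2 -0.6] j6 -1.28
```

View pics/s18z.png

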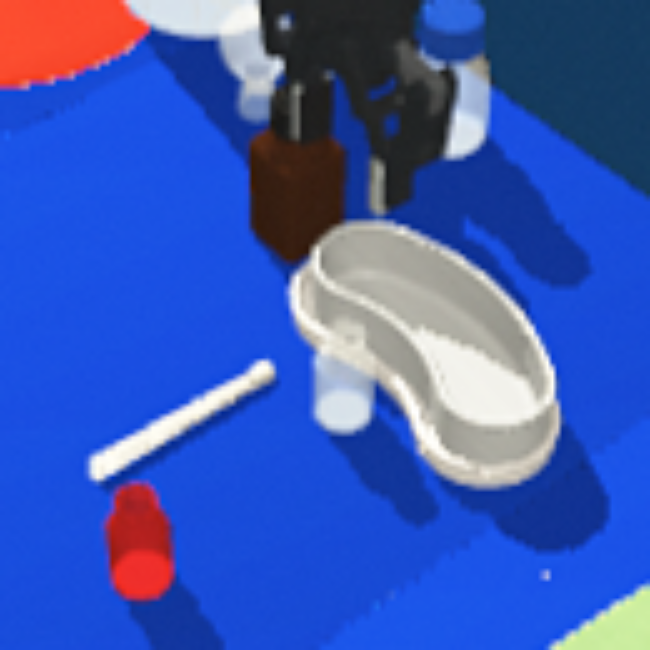

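View pics/w18.png

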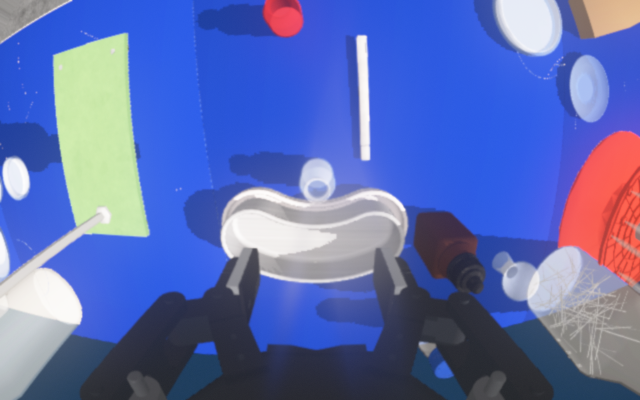

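Run:
```python
from h import *
from scipy.optimize import fsolve
d=load('s15'); p=np.array([.4285,.1399,.02]); a=np.radians(86.3); j=-np.array([np.cos(a),np.sin(a),0])
for (u,v) in [(440,315),(440,330),(415,365),(385,390),(355,415)]:
    px=np.array([250+u/6-.4,150+v/6-.4])
    s=fsolve(lambda q: proj(d,p+q[0]*j+np.array([0,0,q[1]]))-px,[.03,.03]); print((u,v),s)
im=d['img'][:,:,::-1]; cv2.imwrite('pics/f.png',cv2.resize(im[170:230,285:335],None,fx=10,fy=10,interpolation=cv2.INTER_CUBIC))
to(.4435,.2437,88.8)
```

```text
(440, 315) [0.07708729 0.12225016]
(440, 330) [0.07740428 0.11302816]
(415, 365) [0.06130867 0.07465997]
(385, 390) [0.04034247 0.03688058]
(355, 415) [ 0.01782418 -0.00369554]
shift tool cm [ 4.83 -8.28  0.02] turn units -0.51 j6 now -73
```

View pics/f.png

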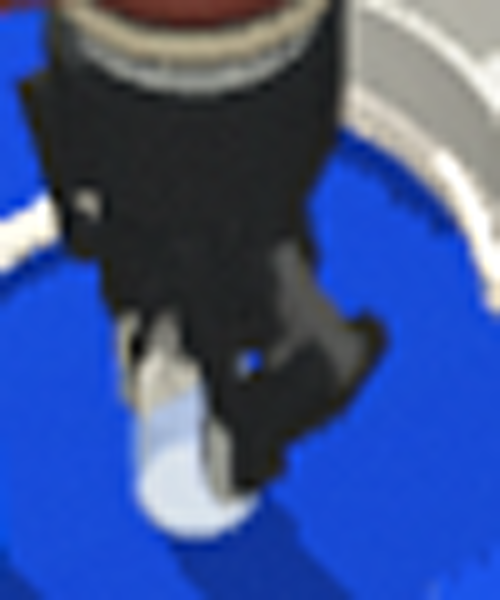

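```bash
python3 -m crank '[[0.5,-0.8,0,0],[0.9,-1.5,0,0],[0.9,-1.6,0,0],[0.9,-1.6,0,0],[0.8,-1.4,0,0],[0.6,-1,0,0],[0.23,-0.38,0,-0.5],[0,0,0,0],[0,0,0,0],[0,0,0,0]]' 0.4
python3 - <<'E'
from h import *
st(); to(.4435,.2437,88.8); snap('wrist','w19')
d=load('w19'); hsv=cv2.cvtColor(d['img'],cv2.COLOR_RGB2HSV)
for q in [(.5086,.2423,.01),(.3784,.2451,.01)]: print(proj(d,q))
E
```

```text
time: 33.63
tool_pos: [0.4447, 0.2441, 0.1845]
tool_rot: [0.0, 0.715, 0.699, 0.0]
contact_force: [-0.2, -0.5, 0.5]
gripper_width: 0.397
t 33.63 pos [0.4447 0.2441 0.1845] xaxis deg 88.68 z [ 0. -0. -1.] w 0.397 F [-0.2 -0.5  0.5] j6 -1.19
shift tool cm [-0.04 -0.12 -0.  ] turn units -0.02 j6 now -68
[316.80361219 230.25009338]
[316.63252512 112.19785783]
```

View pics/w19.png

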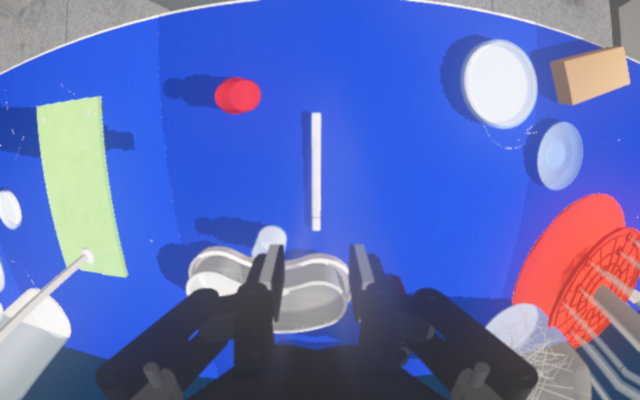

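```bash
python3 -m crank '[[0,-0.1,2,0],[0,0,3.2,0],[0,0,3.2,0],[0,0,3,0],[0,0,2.4,0],[0,0,1.7,0],[0,0,1,0],[0,0,0.6,0],[0,0,0.4,0],[0,0,0,0]]' && python3 -m crank '[[0,0,0.2,0],[0,0,0.2,0],[0,0,0,0],[0,0,0,0],[0,0,0,0]]'
```

```text
time: 34.52
tool_pos: [0.4441, 0.244, 0.0096]
tool_rot: [0.0, 0.715, 0.699, 0.0]
contact_force: [0.4, -0.7, -0.3]
gripper_width: 0.401
time: 34.93
tool_pos: [0.444, 0.2442, 0.0059]
tool_rot: [0.0, 0.715, 0.699, 0.0]
contact_force: [1.6, -0.1, 0.3]
gripper_width: 0.399
```

```bash
python3 -m crank '[[0,0,0.2,0],[0,0,0,0],[0,0,0,0],[0,0,0,0]]' && python3 -m crank '[[0,0,0,0],[0,0,0,0],[0,0,0,0],[0,0,0,0],[0,0,0,0],[0,0,0,0],[0,0,0,0],[0,0,0,0]]' 0 && python3 -m crank '[[0,0,-0.4,0],[0,0,-1,0],[0,0,-2,0],[0,0,-2,0],[0,0,-2,0],[0,0,-2,0],[0,0,-0.6,0],[0,0,0,0],[0,0,0,0],[0,0,0,0]]'
python3 - <<'E'
from h import *
st(); to(.5966,.1833,175.3); snap('wrist','w20'); snap('scene','s20')
im=load('s20')['img'][:,:,::-1]; cv2.imwrite('pics/s20z.png',cv2.resize(im[110:240,230:380],None,fx=5,fy=5))
E
```

```text
time: 35.27
tool_pos: [0.4436, 0.244, 0.0035]
tool_rot: [-0.0, 0.715, 0.699, -0.0]
contact_force: [0.7, -0.3, -0.2]
gripper_width: 0.405
time: 35.93
tool_pos: [0.4438, 0.2441, 0.0037]
tool_rot: [0.0, 0.715, 0.699, 0.0]
contact_force: [-0.1, -0.8, 1.9]
gripper_width: 0.065
time: 36.77
tool_pos: [0.4427, 0.2437, 0.102]
tool_rot: [-0.0, 0.715, 0.699, -0.001]
contact_force: [-0.3, 0.2, -0.7]
gripper_width: 0.066
t 36.77 pos [0.4427 0.2437 0.102 ] xaxis deg 88.73 z [-0.002 -0.001 -1.   ] w 0.066 F [-0.3  0.2 -0.7] j6 -1.19
shift tool cm [-5.69 15.52 -0.03] turn units -14.43 j6 now -68
```

View pics/s20z.png

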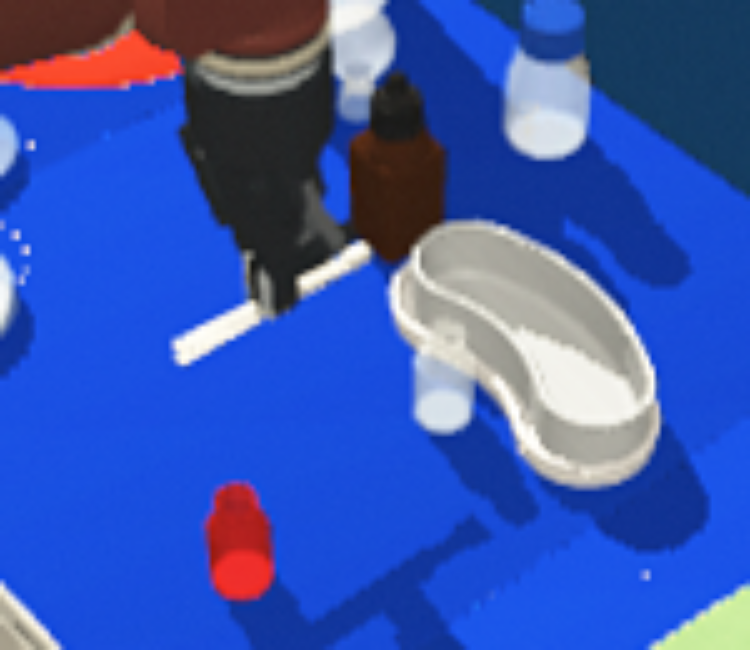

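View pics/w20.png

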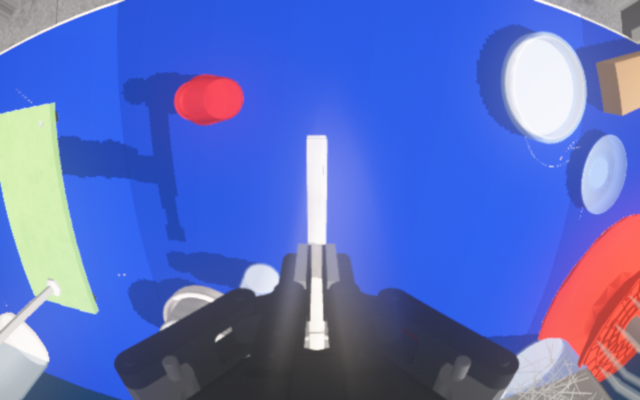

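```bash
python3 -m crank '[[0,0,-1,-0.5],[0,0,-1.5,-1],[0,0,-1.5,-1],[0,0,-1.5,-1],[0,0,-1.5,-1],[0,0,-1,-1],[0,0,0,-1],[0,0,0,-1],[0,0,0,-1],[0,0,0,-1]]' && python3 -m crank '[[0,0,0,-1],[0,0,0,-1],[0,0,0,-1],[0,0,0,-1],[0,0,0,-0.6],[0,0,0,-0.3],[0,0,0,0],[0,0,0,0],[0,0,0,0]]'
python3 - <<'E'
from h import *
st(); to(.5966,.1833,175.3)
E
```

```text
time: 37.7
tool_pos: [0.4432, 0.2439, 0.1822]
tool_rot: [-0.001, 0.292, 0.956, -0.001]
contact_force: [-0.3, 0.1, 0.7]
gripper_width: 0.068
time: 38.45
tool_pos: [0.4434, 0.2439, 0.1828]
tool_rot: [-0.001, 0.043, 0.999, -0.0]
contact_force: [0.5, -0.7, -0.8]
gripper_width: 0.066
t 38.45 pos [0.4434 0.2439 0.1828] xaxis deg 175.09 z [-0.001 -0.    -1.   ] w 0.066 F [ 0.5 -0.7 -0.8] j6 -2.7
shift tool cm [-1.578e+01 -4.730e+00 -1.000e-02] turn units -0.03 j6 now -155
```

```bash
python3 -m crank '[[-0.7,-0.2,0,0],[-1.5,-0.5,0,0],[-2,-0.6,0,0],[-2.2,-0.7,0,0],[-2.2,-0.7,0,0],[-2.2,-0.7,0,0],[-2,-0.6,0,0],[-1.6,-0.4,0,0],[-1,-0.3,0,0],[-0.4,0,0,0]]' && python3 -m crank '[[0,0,0.5,0],[0,0,1.5,0],[0,0,2.2,0],[0,0,2.2,0],[0,0,1.8,0],[0,0,1,0],[0,0,0.4,0],[0,0,0,0],[0,0,0,0],[0,0,0,0]]'
python3 - <<'E'
from h import *
st(); to(.5966,.1833,175.3); snap('wrist','w21'); snap('scene','s21')
im=load('s21')['img'][:,:,::-1]; cv2.imwrite('pics/s21z.png',cv2.resize(im[100:220,270:390],None,fx=5,fy=5))
E
```

```text
time: 39.28
tool_pos: [0.5985, 0.1828, 0.1832]
tool_rot: [-0.0, 0.043, 0.999, -0.0]
contact_force: [-0.4, -0.4, -0.0]
gripper_width: 0.063
time: 40.12
tool_pos: [0.5981, 0.1841, 0.0891]
tool_rot: [0.001, 0.042, 0.999, 0.0]
contact_force: [0.2, 0.4, 0.2]
gripper_width: 0.067
t 40.12 pos [0.5981 0.1841 0.0891] xaxis deg 175.15 z [ 0.003  0.    -1.   ] w 0.067 F [0.2 0.4 0.2] j6 -2.88
shift tool cm [ 0.14 -0.1  -0.  ] turn units -0.03 j6 now -165
```

View pics/s21z.png

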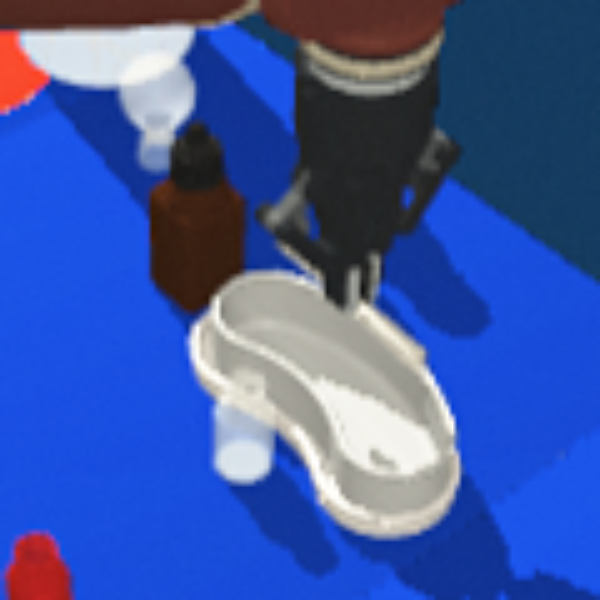

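View pics/w21.png

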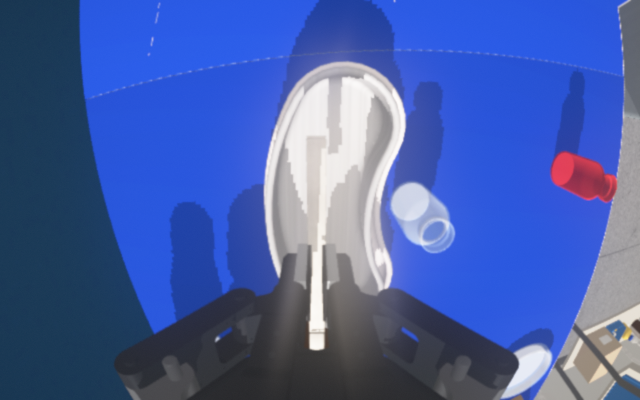

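Run:
```python
from h import *
from scipy.optimize import fsolve
d=load('s21'); p=np.array([.5981,.1841,.0891]); a=np.radians(175.15); j=np.array([np.cos(a),np.sin(a),0]); w=np.array([0,-1,0])
for off in (-.011,0.,.011):
  for (u,v) in [(258,212),(275,243),(300,262),(322,280),(328,303)]:
    px=np.array([270+u/5-.4,100+v/5-.4])
    s=fsolve(lambda q: proj(d,p+w*off+q[0]*j+np.array([0,0,q[1]]))-px,[.03,.03]); print(off,(u,v),np.round(s*1000,1))
im=d['img'][:,:,::-1]; cv2.imwrite('pics/f2.png',cv2.resize(im[125:170,315:365],None,fx=12,fy=12,interpolation=cv2.INTER_CUBIC))
```

```text
-0.011 (258, 212) [60.5 91.3]
-0.011 (275, 243) [48.2 62.6]
-0.011 (300, 262) [30.1 38.9]
-0.011 (322, 280) [13.4 16. ]
-0.011 (328, 303) [ 7.9 -5.1]
0.0 (258, 212) [ 69.8 103.4]
0.0 (275, 243) [57.8 75.3]
0.0 (300, 262) [39.9 51.9]
0.0 (322, 280) [23.5 29.4]
0.0 (328, 303) [18.1  8.6]
0.011 (258, 212) [ 79.1 115.6]
0.011 (275, 243) [67.3 87.9]
0.011 (300, 262) [49.7 64.9]
0.011 (322, 280) [33.6 42.8]
0.011 (328, 303) [28.3 22.3]
```

View pics/f2.png

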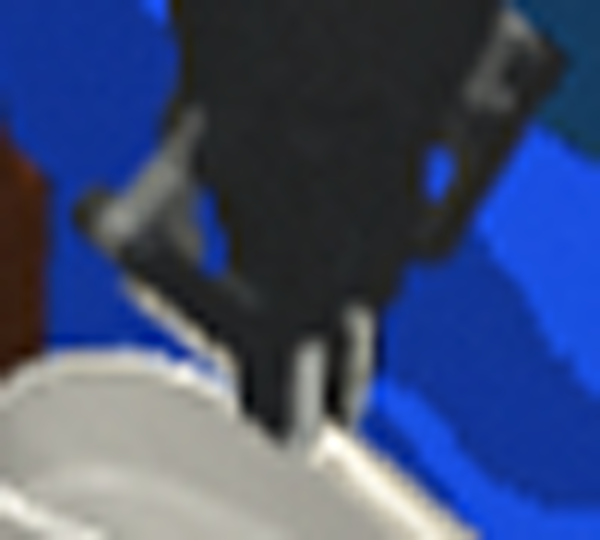

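```bash
python3 -m crank '[[0,0,0.5,0],[0,0,1,0],[0,0,1.2,0],[0,0,0.8,0],[0,0,0.4,0],[0,0,0,0],[0,0,0,0],[0,0,0,0],[0,0,0,0]]'
python3 - <<'E'
from h import *
st(); to(.5966,.1833,175.3); snap('wrist','w22')
E
```

```text
time: 40.97
tool_pos: [0.5977, 0.1839, 0.0492]
tool_rot: [0.001, 0.042, 0.999, 0.0]
contact_force: [0.5, 0.2, -0.0]
gripper_width: 0.063
t 40.97 pos [0.5977 0.1839 0.0492] xaxis deg 175.13 z [ 0.001  0.    -1.   ] w 0.063 F [ 0.5  0.2 -0. ] j6 -2.88
shift tool cm [ 0.1  -0.07 -0.  ] turn units -0.03 j6 now -165
```

View pics/w22.png

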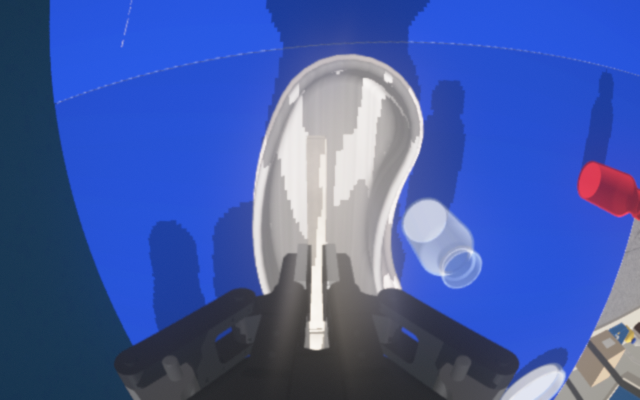

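```bash
python3 -m crank '[[0.12,-0.05,0.5,0],[0,0,0.8,0],[0,0,0.8,0],[0,0,0.5,0],[0,0,0.3,0],[0,0,0.1,0],[0,0,0,0],[0,0,0,0],[0,0,0,0]]' && python3 -m crank '[[0,0,0.1,0],[0,0,0.1,0],[0,0,0,0],[0,0,0,0],[0,0,0,0]]'
python3 - <<'E'
from h import *
st(); to(.5966,.1833,175.3); snap('wrist','w23'); snap('scene','s23')
im=load('s23')['img'][:,:,::-1]; cv2.imwrite('pics/s23z.png',cv2.resize(im[110:220,280:390],None,fx=5,fy=5))
E
```

```text
time: 41.77
tool_pos: [0.5963, 0.1835, 0.019]
tool_rot: [0.0, 0.042, 0.999, 0.0]
contact_force: [-0.5, -0.1, -0.3]
gripper_width: 0.065
time: 42.18
tool_pos: [0.5959, 0.1834, 0.0165]
tool_rot: [0.0, 0.042, 0.999, 0.0]
contact_force: [-0.1, -0.3, -0.8]
gripper_width: 0.068
t 42.18 pos [0.5959 0.1834 0.0165] xaxis deg 175.13 z [ 0.  0. -1.] w 0.068 F [-0.1 -0.3 -0.8] j6 -2.88
shift tool cm [-0.07 -0.    0.  ] turn units -0.03 j6 now -165
```

View pics/w23.png

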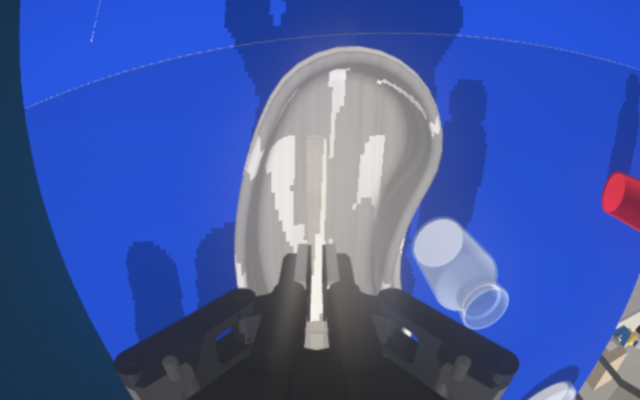

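View pics/s23z.png

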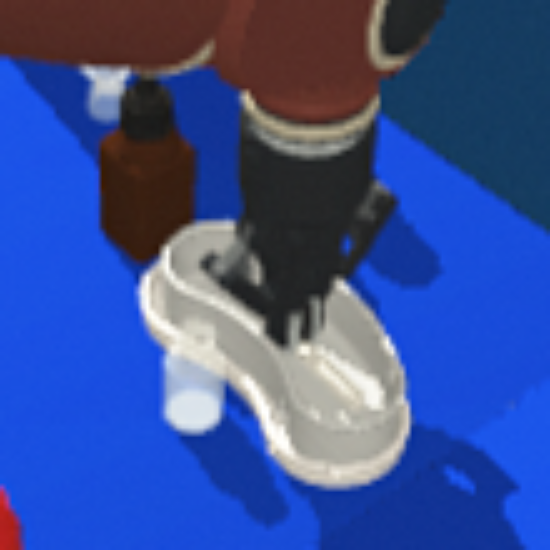

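```bash
python3 -m crank '[[0,0,0.1,0],[0,0,0.1,0],[0,0,0,0],[0,0,0,0],[0,0,0,0]]' && python3 -m crank '[[0,0,0.1,0],[0,0,0.1,0],[0,0,0,0],[0,0,0,0],[0,0,0,0]]'
```

```text
time: 42.7
tool_pos: [0.5959, 0.1834, 0.0144]
tool_rot: [-0.0, 0.042, 0.999, -0.0]
contact_force: [-0.5, 0.1, -0.5]
gripper_width: 0.062
time: 43.12
tool_pos: [0.5959, 0.1834, 0.0125]
tool_rot: [-0.0, 0.042, 0.999, -0.0]
contact_force: [0.2, 0.5, -0.3]
gripper_width: 0.066
```

```bash
python3 -m crank '[[0,0,0.1,0],[0,0,0.1,0],[0,0,0,0],[0,0,0,0],[0,0,0,0],[0,0,0,0]]' && python3 -m crank '[[0,0,0.08,0],[0,0,0,0],[0,0,0,0],[0,0,0,0]]'
```

```text
time: 43.62
tool_pos: [0.5959, 0.1834, 0.0105]
tool_rot: [0.0, 0.042, 0.999, -0.0]
contact_force: [0.3, 0.0, -0.6]
gripper_width: 0.068
time: 43.95
tool_pos: [0.5959, 0.1834, 0.0097]
tool_rot: [-0.0, 0.042, 0.999, -0.0]
contact_force: [0.5, 0.5, -1.0]
gripper_width: 0.065
```

```bash
python3 -m crank '[[0,0,0,0],[0,0,0,0],[0,0,0,0]]' 0.14 && python3 -m crank '[[0,0,-0.1,0],[0,0,-0.2,0],[0,0,-0.4,0],[0,0,-0.8,0],[0,0,-1.2,0],[0,0,-2,0],[0,0,-3,0],[0,0,-3,0],[0,0,-2,0],[0,0,-1,0]]' && python3 -m crank '[[0,0,-2,0],[0,0,-2,0],[0,0,-1,0],[0,0,0,0],[0,0,0,0],[0,0,0,0]]'
python3 - <<'E'
from h import *
st(); snap('wrist','w24'); snap('scene','s24')
im=load('s24')['img'][:,:,::-1]; cv2.imwrite('pics/s24z.png',cv2.resize(im[110:220,280:390],None,fx=5,fy=5))
E
```

```text
time: 44.2
tool_pos: [0.5959, 0.1834, 0.0097]
tool_rot: [0.0, 0.042, 0.999, -0.0]
contact_force: [-0.7, 0.1, 0.6]
gripper_width: 0.143
time: 45.03
tool_pos: [0.5982, 0.1839, 0.1526]
tool_rot: [0.004, 0.042, 0.999, 0.001]
contact_force: [0.3, 1.2, 1.4]
gripper_width: 0.137
time: 45.53
tool_pos: [0.5951, 0.1833, 0.195]
tool_rot: [-0.001, 0.042, 0.999, -0.0]
contact_force: [0.6, -0.0, -0.2]
gripper_width: 0.139
t 45.53 pos [0.5951 0.1833 0.195 ] xaxis deg 175.13 z [-0.003 -0.    -1.   ] w 0.139 F [ 0.6 -0.  -0.2] j6 -2.88
```

View pics/w24.png

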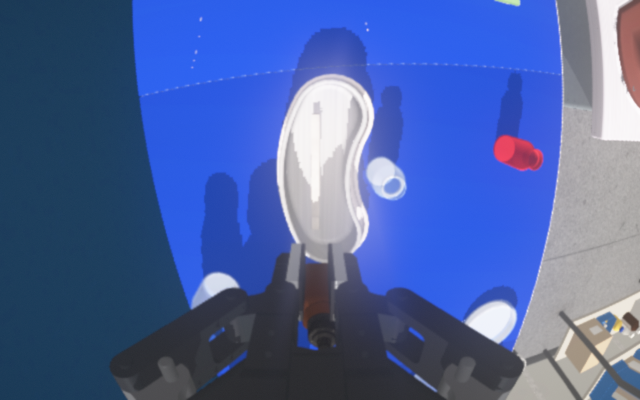

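View pics/s24z.png

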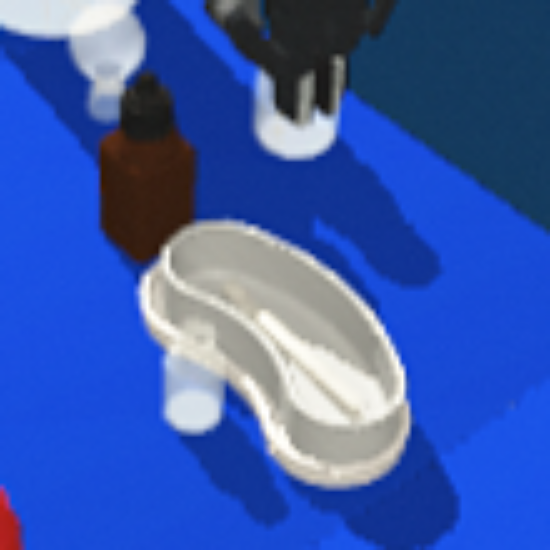

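```bash
python3 -m crank '[[0,0,-2,0],[0,0,-3,0],[0,0,-2,0],[1,1.5,0,0],[2,2.5,0,0],[2,3,0,0],[2,3,0,0],[2,3,0,0],[2,3,0,0],[2,3,0,0]]' && python3 -m crank '[[1,3,0,0],[1,3,0,0],[1,3,0,0],[1,3,0,0],[1,2,0,0],[0.5,1,0,0],[0,0,0,0],[0,0,0,0],[0,0,0,0]]'; python3 - <<'E' | tail -1
from ov import *
snap('top','t25'); snap('scene','s25'); st()
im=load('t25')['img'][:,:,::-1]; cv2.imwrite('pics/t25z.png',cv2.resize(im[130:280,190:390],None,fx=4,fy=4,interpolation=cv2.INTER_CUBIC))
E
```

```text
time: 46.47
tool_pos: [0.481, 0.3848, 0.2652]
tool_rot: [-0.001, 0.043, 0.999, -0.001]
contact_force: [-0.0, 0.5, 0.1]
gripper_width: 0.142
time: 47.22
tool_pos: [0.441, 0.5367, 0.2663]
tool_rot: [-0.0, 0.043, 0.999, -0.001]
contact_force: [0.1, -0.1, 0.1]
gripper_width: 0.139
t 47.32 pos [0.4412 0.5366 0.2668] xaxis deg 175.04 z [ 0. -0. -1.] w 0.137 F [ 0.6 -0.5 -0.2] j6 -2.28
```

View pics/t25z.png

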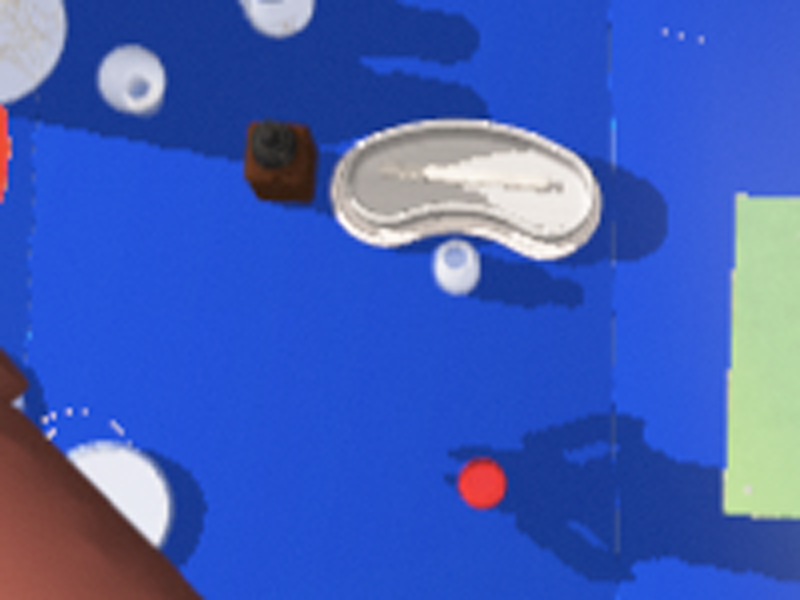

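View pics/s25.png

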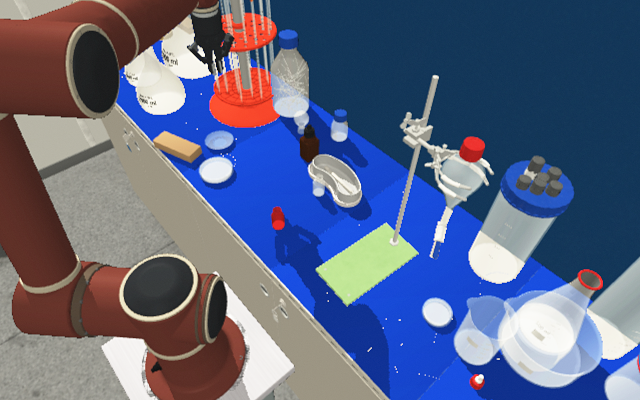

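Run:
```python
from h import *
d=load('t25'); a=np.radians(-4.7); T0=np.array([.5959,.1839])
def tr(q): v=q[:2]-T0; return np.round(1000*np.array([np.cos(a)*v[0]+np.sin(a)*v[1],-np.sin(a)*v[0]+np.cos(a)*v[1]]),1)
f=lambda u,v:(190+u/4-.4,130+v/4-.4)
print('vial',tr(onz(d,*f(456,256),.066)),'body',tr(onz(d,*f(456,268),.03)))
print('bottle collar',tr(onz(d,*f(273,145),.114)))
print('tweezer ends',tr(onz(d,*f(382,171),.01)),tr(onz(d,*f(562,187),.01)))
t=load('top0')
for n,x0,y0,x1,y1 in [('petri',205,240,235,270),('flask',210,138,235,162)]:
    A=t['img'][y0:y1,x0:x1].astype(int);B=d['img'][y0:y1,x0:x1].astype(int); print(n,np.abs(A-B).mean())
```

```text
vial [-72.6   1.2] body [-75.3   1.8]
bottle collar [-10.7 138.1]
tweezer ends [-0.5 66. ] [ -1.8 -73.8]
petri 71.66962962962963
flask 0.9761111111111112
```

Run:
```python
from plant import manip
print(manip.job_done())
```

```text
the job is handed in; nothing more can be done
None
```

The job is done and handed in at about 47 s, in the order asked: dish, bottle, vial, tweezers. No force reading went above about 8 N.

Last checks, from the top and scene views, with positions in the tray's own frame:

- **Dish:** nested flat, the right way round, about 1–2 mm off centre towards the tray's right end.
- **Bottle:** upright at about x = -11, y = +138 mm, about 11–12 mm from the tray's left end and turned square with the tray.
- **Vial:** upright at about x = -73 to -75, y = +1 to +2 mm, about 12–14 mm in front of the middle of the hollow. It is not touching the tray.
- **Tweezers:** lying flat along the dish, close to its long axis.
- **Bystanders:** the flask matches its starting picture. The arm partly covered the petri dish in the final top view, so that pixel check did not work. Its visible edge had not moved, and it stands as before in the scene view.

One disagreement: the wrist camera read about 3–5 mm off along its view compared with the other two cameras. I relied on the top and scene cameras, which agreed to about 1–2 mm.

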